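# Put up the storeroom shelf brackets

## Robot

A 6-joint arm with a two-finger parallel gripper is mounted at the origin on the work surface. World frame = base frame: x ahead of the robot, y to its left, z up, the work surface at z = 0. Lengths are in m, angles in rad, forces in N, time in s.
With the tool pointing down it reaches from about 0.3 to 0.775 m from the base axis. Payload 14.6 kg.
Tool frame: the origin (TCP) lies midway between the tips of the shut fingers; the grasp point (between the pads) lies 19 mm behind it (ctrl.tcp_to_grasp is the z of the grasp point in the tool frame, in m); z points along the fingers, y is the line along which they close (so a half turn about z gives the same grasp; the last joint's range is limited). The gripper opens to 94 mm and grips with 3 to 60 N. Pads are 16 mm wide; open, the fingers measure 119 mm over their backs; the gripper's body (75 mm by 177 mm) begins 78 mm behind the grasp point.
Start: joints at [1.085, 0.3, 1.521, -0, 1.321, -0.067], TCP at [0.224, 0.502, 0.205] pointing down, gripper open.
Joint ranges: [-3.03, 3.03], [-0.79, 2.21], [0.23, 2.52], [-1.04, 4.18], [0, 3.07], [-2.55, 2.55]. Speed limits (rad/s): [2.22, 2.22, 2.57, 3.14, 3.14, 3.14].

## Interface

Orientations are given as [roll, pitch, yaw] about the fixed x, y, z axes, in that order (R = Rz(yaw) Ry(pitch) Rx(roll)).
In Python, from station import monitor, camera, ctrl gives the robot as it stands.
- The arm moves only by the tool apply_moves, never from a script. Its argument "plan" is one flat list of numbers, 4 for each row, row after row: the shift along the tool's x, y, z in mm, then the turn about the tool's z in rad. In form: [dx, dy, dz, spin, dx, dy, dz, spin, ...]. A call has 1 to 20 rows; each row shifts and turns the commanded pose from where the row before left it, along the tool's axes as they then stand; what a row does not reach is not made up. A row lasts 1/10 s, in which the tool goes at most 50 mm and 8.59 degrees, less where a joint would pass 70% of its speed; a pose out of reach is approached as far as the arm can. A call is refused whole if a number of a shift passes 50 or a number of a turn 0.15, either way. A call with a gripper value outside its range is refused whole. "hand" is the gripper command: -1 is shut, 1 is fully open, values between are in proportion, set as the call begins (left out, the last holds). The fingers move at their own pace and stop on an object; "squeeze" is the grip in N (left out, the last holds). Time passes only in rows, so rows that do not move let the fingers close. It gives the time, the measured TCP pose, the force, the opening and the grip force at its end, in the units of the state.
- monitor.get_obs(): the state, without advancing time (a new reading comes with each control period).
- camera(name): name is "scene" or "top" or "wrist"; returns a dict with "image" (384x512x3 uint8, red, green, blue), "range_z" (384x512 float32, m along the optical axis (not along the pixel's ray), 0 where there is no reading), "mtx" (3x3 intrinsics, pixels), "rvec" (rotation vector, rad) and "tvec" (3), from world to camera coordinates, as OpenCV has them. Camera axes: x right, y down, z forward; pixel columns grow to the right and rows downward; lengths in m; the calibration is good to about 2 mm. The wrist camera is an equidistant fisheye: a pixel r from the principal point sees the ray r / f radians off the axis. A picture is of the moment at which its call begins.
- ctrl.hand_in(): hands the job in; it is judged then, once.
The state is a dict: "time_s": time; "qpos": joint angles; "joint_vel": joint speeds; "tau": joint torques, N m; "ee_pos": TCP position; "eef_rot": TCP orientation; "force": force on the tool from outside, world axes, zero at the start; "moment": the same for the moment, N m; "grip_width": finger opening in m; "grip_force": force on a finger pad.
Only numpy, scipy, OpenCV 4.12 (cv2) and the standard library are available. Lean on these libraries where they do the work, as an engineer would, in place of code of your own. Each camera call takes 0.05 s, during which the arm holds its last target. There are 200 camera calls.

## Task

Get the slotted stand ready for its shelf: first draw the locking pin out of the keeper bar and park it upright in the notch in the ear beside it, down on its collar, then slide the keeper bar fully open. Hook every shelf bracket on the bench into an upright of its own and press each down until it is locked fully home. When all are home, slide the keeper fully shut over the hooks and put the pin back through it into its bore, down on its collar; leave the pin parked until then, and knock over none of the bottles and cups.

Things in the scene. Friction and masses are not known exactly. Their poses are not given: they have to be found in the camera images.
- bracket0_grip (a point): Plain steel bracket (2 or 3 alike; absent: None), 0.25 kg, standing on its pad the way it is used. Pad 90 x 44 x 4 mm; back plate 36 wide, 70 tall, 5 thick; upright web 12 mm thick along the middle, top 66 mm up, from 5 to 85 mm off the back face. Point: in the web, 55 mm from the back face, 48 mm above the underside; grip across the web. x along web to the hook, y across, z up.
- bracket0_hook (a point): Same bracket: middle of the tongue's underside at the back face, 55 mm along x and 8 mm up from the grip point. The hook behind the back plate: tongue 12 wide, 10 high, 12 mm long, ending in a lip 5 mm thick that drops 24 mm below the tongue, 7 mm behind the back face. Home, this point lies at the slot point (up to 4 mm sideways, 2 mm forward); hooked but not pressed, some 10 mm higher.
- bracket1_grip (a point): Shelf bracket 1, same as bracket 0 (see there) in shape, point and axes; reads None if absent.
- bracket1_hook (a point): Bracket 1: middle of the tongue's underside at the back face, as on bracket 0.
- bracket2_grip (a point): Shelf bracket 2, same as bracket 0 (see there) in shape, point and axes; reads None if absent.
- bracket2_hook (a point): Bracket 2: middle of the tongue's underside at the back face, as on bracket 0.
- slot0 (a point): Left of three white slotted uprights 100 mm apart on one fixed stand: middle of the slot's lower edge on the front face. Upright 44 wide, 5 thick, top 178 mm above the bench; slot 20 wide, 50 mm high, from this point (115 mm above the bench) up. x into the upright, away from the robot (hooking direction), y left along the stand, z up. Any bracket fits any upright.
- slot1 (a point): Middle upright, as slot0. To hook: bracket's x along this x, its hook point 25 to 39 mm (best 32) above this point, push in till the back plate meets the upright, then lower. About 10 mm above home the lip meets a spring clip behind the upright; let go there, it hangs by itself.
- slot2 (a point): Right upright, as slot0. To lock: push down with 5 to 20 N on top of the hanging bracket's web close to the back plate, until the tongue rests on the slot's lower edge. The clip then grips the lip and holds it.
- keeper_grip (a point): Black grip block on the right end of the steel keeper bar, which lies behind the uprights' tops: 14 mm along the bar, 22 mm across, standing 32 mm above the bar. This point is 18 mm above the bar's top (178 mm above the bench), 14 mm below the block's top. Axes as slot0.
- keeper (a joint): Slide of the keeper bar, m: 0 shut (as found), 0.04 fully open, moving right (-y of slot0); about 2 N friction, stays where left. Three teeth hang behind the slots: shut, they bar hooks from entering, and pass 4 mm over the tongue of a bracket that is home. A bracket not home stops it from shutting.
- pin_knob (a point): Locking pin, 80 g: middle of its black knob, 18 mm diameter, 32 tall. Below: steel collar 26 mm diameter, 5 thick, its underside 21 mm below this point; then a shank 10 mm diameter, 40 long. At the start it stands through the keeper bar's left end in a 13 mm square bore, collar on the bar, and holds the keeper shut; lift 42 mm or more to free it. z up along the pin.
- bore (a point): Axis of the bore, at the height of the keeper bar's top (178 mm above the bench). The 13 mm square hole through the bar lines up with the 13 mm square bore below it, 36 mm deep, only when the keeper is fully shut. With the pin fully in, the knob point is 21 mm above this point. Axes as slot0.
- notch (a point): Notch in the steel ear (40 wide in x, 8 thick) left of the bore: the parked pin's axis, at the ear's top, 150 mm above the bench. Notch 14 mm wide, open at its left (+y) end; closed end 7.5 mm right, mouth 28 mm left of this point. The shank goes in from above or the open end; the collar then rests on the ear, knob point 21 mm above this point. Axes as slot0.
- syrup0: Amber syrup bottle, 68 mm diameter, 190 mm tall, origin under its foot, beside or behind the stand: a bystander.
- syrup1: Amber syrup bottle, 68 mm diameter, 190 mm tall, origin under its foot, beside or behind the stand: a bystander.
- syrup2: Amber syrup bottle, 68 mm diameter, 190 mm tall, origin under its foot, beside or behind the stand: a bystander.
- cups: Stack of white cups, 80 mm diameter, 160 mm tall, origin under its foot, to the left of the stand: a bystander.
Mind the look-alikes: they are no part of the job. Leave any black or blue look-alike of the part that bears bracket1_grip alone. Of the things that look like the part that bears pin_knob, the smaller one is meant.

How it is judged:
By the outcome, as a careful person would: the job done as asked, in the order asked, and still so for the second after the job is handed in, with the robot touching nothing.
Of bracket0, bracket1, bracket2 only 2 to 3 are there at a start; the rules pass over those that are not, and their reading is None.
At some moment in a run one of bracket0, bracket1, bracket2 may be knocked a few centimetres aside while the robot is not near it.
It also fails if it takes over 210 s, if anything falls off the work surface, if the arm or the gripper's body presses on something with over 40 N, if the wrist force passes 120 N, or if a joint passes its speed limit or range.

## Working session

There is one attempt and no reset: what is moved stays moved. The work goes in short steps, Python scripts to look and compute and a tool call to move; the robot and the scene stay as the last step left them, time stands still between calls to the robot, and variables do not carry over. Pictures are saved under pics/ and viewed, at most 14 in all, crops included, and the job is handed in when it is done.

Besides the shell and the picture viewer there is one more tool, called after "Emit:" as name(argument=value, ...) on one line, values as JSON. apply_moves: Moves the arm, as the interface text tells. Its arguments: {"type":"object","properties":{"plan":{"type":"array","items":{"type":"number"}},"hand":{"type":"number"},"squeeze":{"type":"number"}},"required":["plan"]}

```bash
ls; mkdir -p pics; cat > h.py <<'E'
import numpy as np, cv2, pickle
from scipy.spatial.transform import Rotation as R
from station import monitor, camera, ctrl
def grab(n, tag):
    c=camera(n); pickle.dump(c,open(f'pics/{tag}.pkl','wb')); cv2.imwrite(f'pics/{tag}_raw.png',c['image'][...,::-1]); return c
def load(tag): return pickle.load(open(f'pics/{tag}.pkl','rb'))
def cloud(c):
    h,w=c['range_z'].shape; v,u=np.mgrid[:h,:w]; K=c['mtx']; z=c['range_z']
    P=np.stack([(u-K[0,2])/K[0,0]*z,(v-K[1,2])/K[1,1]*z,z],-1)
    Rm=cv2.Rodrigues(np.array(c['rvec'],float))[0]
    W=(P-np.ravel(c['tvec']))@Rm; W[z==0]=np.nan; return W
def crop(c,u0,v0,u1,v1,s,name):
    im=c['image'][v0:v1,u0:u1,::-1]; cv2.imwrite(f'pics/{name}.png',cv2.resize(im,None,fx=s,fy=s,interpolation=cv2.INTER_CUBIC))
E
python3 - <<'E'
from h import *
a=grab('scene','s0'); b=grab('top','t0')
cv2.imwrite('pics/s0.png',cv2.resize(a['image'][...,::-1],(800,600)))
cv2.imwrite('pics/t0.png',cv2.resize(b['image'][...,::-1],(800,600)))
for c in(a,b):
    Rm=cv2.Rodrigues(np.array(c['rvec'],float))[0]; print(c['mtx'].round(1).tolist(),(-Rm.T@np.ravel(c['tvec'])).round(3),Rm.round(2).tolist())
o=monitor.get_obs(); print({k:np.round(v,3).tolist() for k,v in o.items()}, ctrl.tcp_to_grasp)
E
```

```text
pics
[[390.6, 0.0, 254.3], [0.0, 390.6, 191.7], [0.0, 0.0, 1.0]] [1.151 0.701 0.906] [[-0.76, 0.65, -0.02], [0.45, 0.5, -0.74], [-0.47, -0.57, -0.67]]
[[353.8, 0.0, 252.3], [0.0, 353.8, 190.5], [0.0, 0.0, 1.0]] [0.485 0.027 1.349] [[0.02, -1.0, -0.01], [-1.0, -0.02, -0.09], [0.09, 0.02, -1.0]]
{'time_s': 0.1, 'qpos': [1.085, 0.3, 1.522, 0.0, 1.321, -0.067], 'joint_vel': [-0.0, -0.003, 0.001, 0.0, -0.001, 0.002], 'tau': [-0.0, -53.264, -35.329, 0.071, 0.023, -0.0], 'ee_pos': [0.224, 0.502, 0.205], 'eef_rot': [-3.141, -0.0, 2.723], 'force': [0.402, -0.584, 0.145], 'moment': [-0.034, -0.002, -0.014], 'grip_force': 0.0, 'grip_width': 0.094} -0.0188
```

View pics/s0.png

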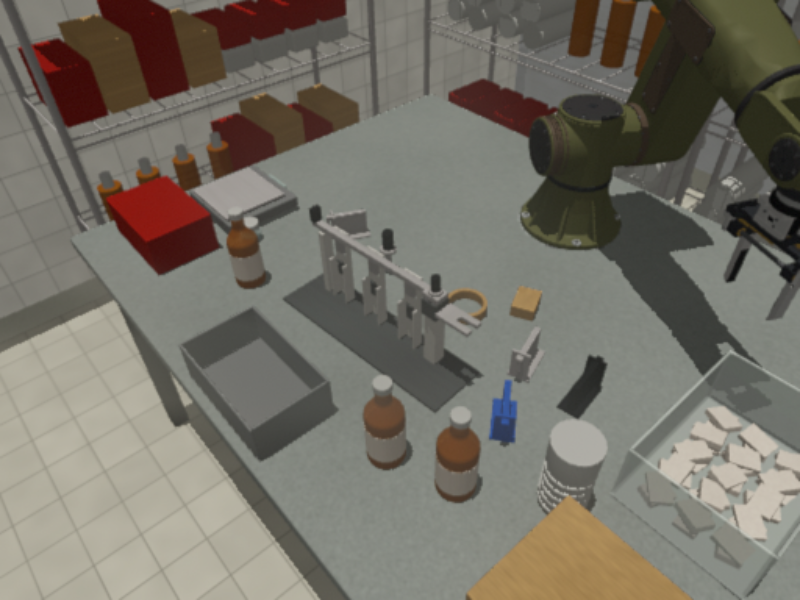

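View pics/t0.png

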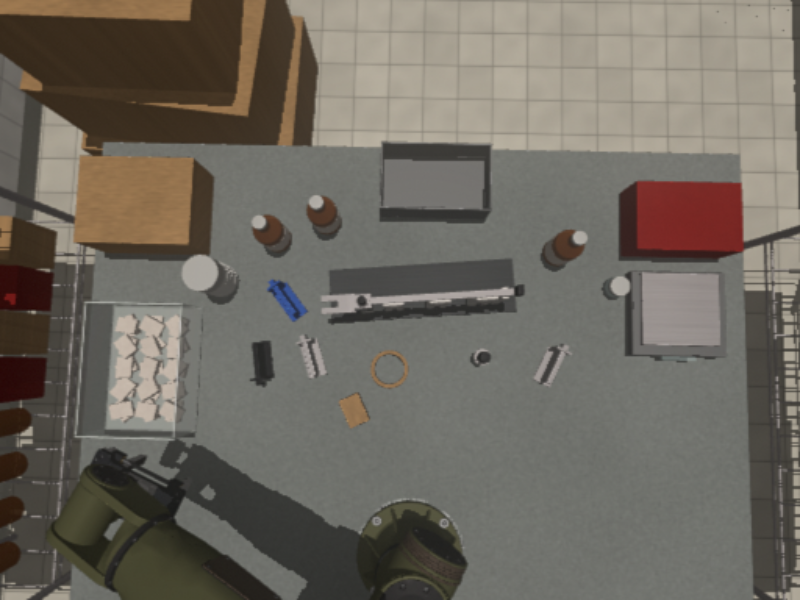

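The top view shows two steel brackets, at (312,355) and (552,365), with a black look-alike at (262,362) and a blue one at (287,300). There are two pins. One stands in the bar at (362,300), and a look-alike stands on the bench at (482,357). The keeper grip is at (519,290), and the ear with its notch is at (335,302).

```bash
python3 - <<'E'
from h import *
a=load('s0'); b=load('t0')
for n,c in(('scene',a),('top',b)):
    W=cloud(c); im=c['image'].astype(int)
    X,Y,Z=W[...,0],W[...,1],W[...,2]
    reg=(X>.3)&(X<.8)&(Y>-.4)&(Y<.4)
    print(n,'bench z',np.nanmedian(Z[reg&(abs(Z)<.01)]).round(4))
    m=(reg&(Z>.03)&(Z<.26)).astype(np.uint8)
    k,l,s,ce=cv2.connectedComponentsWithStats(m)
    for i in range(1,k):
        if s[i,4]<15: continue
        P=W[l==i]; q=im[l==i].mean(0)
        print(s[i,:5],'mean',P.mean(0).round(3),'lo',P.min(0).round(3),'hi',P.max(0).round(3),q.round())
crop(b,205,160,340,250,5.9,'t0stand'); crop(a,180,120,320,225,5.7,'s0stand')
E
```

```text
scene bench z 0.0009
[ 198  131  110   97 3298] mean [ 0.578 -0.032  0.117] lo [ 0.413 -0.361  0.03 ] hi [0.623 0.208 0.218] [104. 102.  97.]
[145 132  24  47 741] mean [ 0.734 -0.323  0.107] lo [ 0.695 -0.358  0.03 ] hi [ 0.762 -0.304  0.193] [102.  84.  69.]
[328 183  18  16 124] mean [0.337 0.14  0.032] lo [0.3   0.107 0.03 ] hi [0.372 0.175 0.035] [161. 132.  88.]
[327 209  19  29 263] mean [0.476 0.253 0.057] lo [0.413 0.228 0.03 ] hi [0.51  0.275 0.073] [117. 115. 111.]
[364 227  25  30 306] mean [0.436 0.367 0.057] lo [0.389 0.341 0.031] hi [0.488 0.378 0.072] [48. 49. 46.]
[239 240  21  54 481] mean [0.787 0.241 0.127] lo [0.762 0.206 0.03 ] hi [0.8   0.256 0.193] [109.  96.  83.]
[316 243  15  36 270] mean [0.61  0.324 0.059] lo [0.555 0.279 0.03 ] hi [0.636 0.349 0.075] [ 57.  77. 123.]
[ 278  260   30   56 1241] mean [0.758 0.354 0.116] lo [0.715 0.31  0.03 ] hi [0.78  0.377 0.194] [108.  90.  74.]
top bench z 0.0012
[196 126  22  23 358] mean [0.775 0.213 0.127] lo [0.754 0.185 0.03 ] hi [0.8   0.253 0.195] [93. 78. 68.]
[161 138  25  22 410] mean [0.734 0.33  0.127] lo [
[... 261 characters left out ...]
73] [ 52.  70. 117.]
[ 206  182  130   19 1037] mean [0.586 0.    0.162] lo [ 0.554 -0.22   0.031] hi [0.618 0.205 0.219] [140. 134. 131.]
[189 214  15  27 143] mean [0.463 0.246 0.062] lo [0.414 0.226 0.031] hi [0.507 0.275 0.075] [131. 126. 123.]
[160 220  13  27 163] mean [0.434 0.362 0.061] lo [0.389 0.342 0.031] hi [0.482 0.377 0.075] [47. 47. 46.]
[348 220  18  26 171] mean [ 0.456 -0.327  0.059] lo [ 0.409 -0.358  0.031] hi [ 0.5   -0.305  0.077] [120. 116. 113.]
[304 223  10  11  84] mean [ 0.467 -0.153  0.09 ] lo [ 0.448 -0.169  0.058] hi [ 0.484 -0.14   0.115] [88. 85. 83.]
[217 252  18  20 163] mean [0.333 0.14  0.032] lo [0.301 0.109 0.03 ] hi [0.371 0.173 0.038] [146. 115.  82.]
```

View pics/s0stand.png

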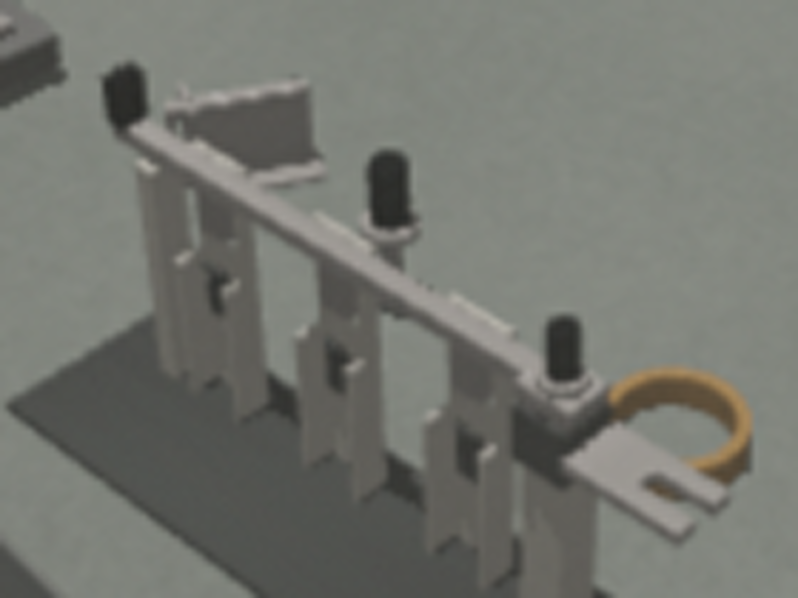

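View pics/t0stand.png

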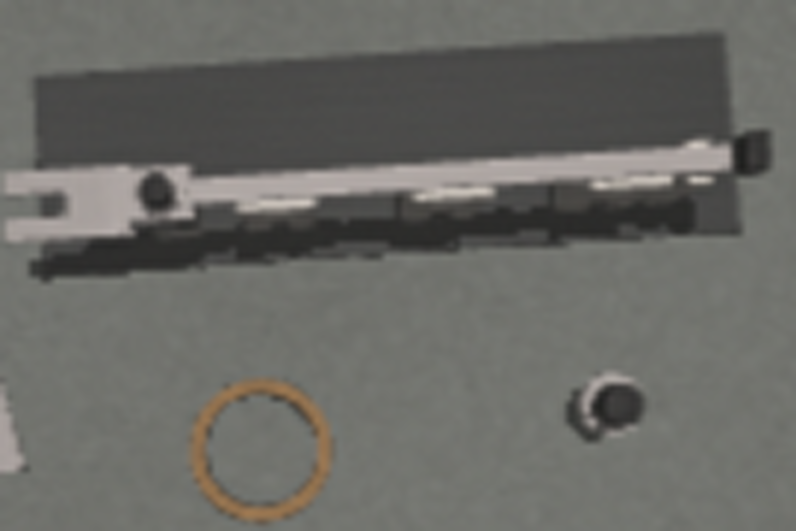

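```bash
python3 - <<'E'
from h import *
for tag in('t0','s0'):
    c=load(tag); W=cloud(c); im=c['image'].astype(int).sum(-1); X,Y,Z=[W[...,i] for i in range(3)]
    reg=(X>.53)&(X<.64)&(Y>-.25)&(Y<.23)
    for nm,m in dict(bar=reg&(abs(Z-.179)<.006)&(im>330),knob=reg&(Z>.19)&(Y>0),kn_top=reg&(Z>.212)&(Y>0),grip=reg&(Z>.185)&(Y<-.1),gtop=reg&(Z>.207)&(Y<-.1),ear=reg&(abs(Z-.151)<.006)&(Y>.13)).items():
        P=W[m]; print(tag,nm,len(P),P.mean(0).round(4) if len(P) else'', P.min(0).round(4),P.max(0).round(4)) if len(P) else print(tag,nm,0)
    m=reg&(abs(Z-.179)<.005)&(im>330)&(Y>-.18)&(Y<.09); P=W[m]
    vx,vy,x0,y0=cv2.fitLine(P[:,:2].astype(np.float32),cv2.DIST_HUBER,0,.01,.01).ravel()
    print('bar line yaw',np.arctan(vx/vy),'x at y=0',x0-y0*vx/vy)
    th=-np.arctan(vx/vy)   # stand yaw so y axis along bar
    # stand frame coords
    print('th',th)
    for nm,(cx,cy) in dict(bA=(.463,.246),bB=(.456,-.327)).items():
        near=(abs(X-cx)<.09)&(abs(Y-cy)<.09)
        web=near&(Z>.058)&(Z<.0785)&(np.hypot(X-cx,Y-cy)<.065); P=W[web]
        if len(P)<10: continue
        vx,vy,x0,y0=cv2.fitLine(P[:,:2].astype(np.float32),cv2.DIST_HUBER,0,.005,.01).ravel()
        t=(P[:,:2]-[x0,y0])@[vx,vy]; n=(P[:,:2]-[x0,y0])@[-vy,vx]
        print(tag,nm,len(P),'dir',vx.round(3),vy.round(3),'c',x0.round(4),y0.round(4),'t',t.min().round(4),t.max().round(4),'n',n.min().round(4),n.max().round(4))
        for lo in np.arange(-.06,.07,.01):
            s=(t>=lo)&(t<lo+.01)
            if s.any(): print('   %.2f n[%.1f %.1f] z %.1f cnt %d'%(lo,n[s].min()*1e3,n[s].max()*1e3,P[s,2].max()*1e3,s.sum()))
b=load('t0'); crop(b,180,205,380,255,4,'t0br')
E
```

```text
t0 bar 520 [ 0.5912 -0.0352  0.1786] [ 0.5637 -0.2046  0.1731] [0.6116 0.1312 0.1847]
t0 knob 28 [0.579  0.1143 0.2132] [0.5712 0.1064 0.195 ] [0.5875 0.1215 0.2194]
t0 kn_top 23 [0.5797 0.1147 0.2149] [0.5712 0.108  0.2122] [0.5875 0.1215 0.2194]
t0 grip 43 [ 0.6073 -0.2125  0.2063] [ 0.5971 -0.2204  0.1891] [ 0.6184 -0.206   0.214 ]
t0 gtop 32 [ 0.6086 -0.2134  0.2101] [ 0.5983 -0.2204  0.207 ] [ 0.6184 -0.2062  0.214 ]
t0 ear 206 [0.575  0.1664 0.1506] [0.5535 0.1326 0.1458] [0.5961 0.2055 0.1564]
bar line yaw -0.086968854 x at y=0 0.5878062
th 0.086968854
t0 bA 109 dir 0.949 0.315 c 0.4633 0.2472 t -0.0517 0.0444 n -0.0173 0.0185
   -0.06 n[-5.3 5.0] z 69.2 cnt 3
   -0.05 n[-4.4 4.8] z 69.8 cnt 9
   -0.04 n[-5.4 5.7] z 72.8 cnt 10
   -0.03 n[-6.0 6.3] z 70.6 cnt 11
   -0.02 n[-5.3 5.5] z 73.1 cnt 10
   -0.01 n[-5.0 6.6] z 71.1 cnt 10
   0.00 n[-5.2 5.4] z 70.3 cnt 9
   0.01 n[-5.6 5.6] z 68.2 cnt 10
   0.02 n[-17.3 17.3] z 73.3 cnt 17
   0.03 n[-11.3 18.5] z 74.6 cnt 15
   0.04 n[-5.9 4.4] z 67.7 cnt 5
t0 bB 117 dir 0.911 -0.412 c 0.4581 -0.33 t -0.0513 0.0442 n -0.0168 0.0166
  
[... 1115 characters left out ...]
 10
   -0.03 n[-5.5 5.6] z 71.6 cnt 14
   -0.02 n[-6.3 4.7] z 68.3 cnt 9
   -0.01 n[-6.2 5.6] z 67.6 cnt 12
   0.00 n[-6.2 5.2] z 69.4 cnt 11
   0.01 n[-18.8 15.0] z 69.9 cnt 11
   0.02 n[-17.7 16.9] z 72.6 cnt 48
   0.03 n[-7.2 5.2] z 68.7 cnt 17
s0 bB 100 dir 0.904 -0.428 c 0.4554 -0.3245 t -0.043 0.0509 n -0.0244 0.0151
   -0.05 n[-4.6 3.4] z 66.3 cnt 3
   -0.04 n[-9.4 4.8] z 69.0 cnt 10
   -0.03 n[-9.1 5.5] z 68.4 cnt 8
   -0.02 n[-7.8 3.7] z 68.4 cnt 8
   -0.01 n[-8.7 4.0] z 70.1 cnt 11
   0.00 n[-5.8 5.8] z 71.7 cnt 9
   0.01 n[-9.2 5.7] z 68.6 cnt 10
   0.02 n[-8.1 5.7] z 69.0 cnt 11
   0.03 n[-24.4 15.1] z 72.5 cnt 19
   0.04 n[-9.5 4.0] z 68.1 cnt 8
   0.05 n[-3.9 -1.6] z 68.0 cnt 3
```

View pics/t0br.png

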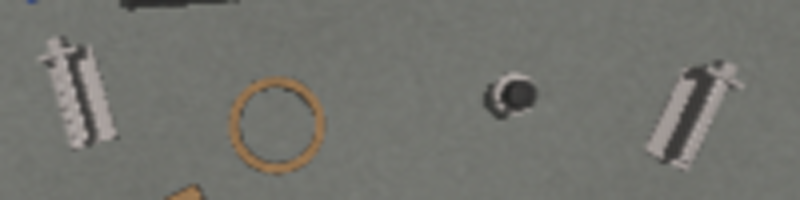

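```bash
cat >> h.py <<'E'
def go(x,y,z,yaw):
    o=monitor.get_obs(); p=np.array(o['ee_pos']); r=R.from_euler('xyz',o['eef_rot'])
    d=r.inv().apply(np.array([x,y,z])-p)*1e3; cy=o['eef_rot'][2]
    s=(cy-yaw+np.pi)%(2*np.pi)-np.pi
    print('t',round(float(o['time_s']),1),'at',p.round(4),'yaw',round(float(cy),4),'| shift mm',d.round(1),'then spin',round(float(s),4),'F',np.round(o['force'],1),'gw',round(float(o['grip_width']),4))
E
python3 - <<'E'
from h import *
th=.089; xs=np.array([np.cos(th),np.sin(th)]); ys=np.array([-np.sin(th),np.cos(th)])
for tag in('t0','s0'):
    c=load(tag); W=cloud(c); im=c['image'].astype(int).sum(-1); X,Y,Z=[W[...,i] for i in range(3)]
    A=W[...,0]*xs[0]+W[...,1]*xs[1]; B=W[...,0]*ys[0]+W[...,1]*ys[1]
    reg=(X>.53)&(X<.64)&(Y>-.25)&(Y<.23)
    pc=lambda m:(np.percentile(A[m],[2,50,98]).round(4),np.percentile(B[m],[2,50,98]).round(4),m.sum())
    print(tag,'knobtop',pc(reg&(Z>.212)&(Y>0))); print('gtop',pc(reg&(Z>.207)&(Y<-.1)))
    e=reg&(abs(Z-.151)<.006)&(B>.1); print('ear',pc(e))
    print('ear tine near/far B98', np.percentile(B[e&(A<.58)],98).round(4),np.percentile(B[e&(A>.603)],98).round(4))
    bar=reg&(abs(Z-.179)<.005)&(im>330)&(B<.03)
    for b0 in np.arange(-.28,.09,.01):
        m=bar&(B>=b0)&(B<b0+.01); 
        if m.any(): print('%.2f A %.1f..%.1f n%d'%(b0,A[m].min()*1e3,A[m].max()*1e3,m.sum()),end=' | ')
    print()
go(.45,.25,.33,1.66)
E
```

```text
t0 knobtop (array([0.5792, 0.5883, 0.5953]), array([0.0561, 0.0626, 0.0694]), np.int64(23))
gtop (array([0.5772, 0.5873, 0.5971]), array([-0.2734, -0.2673, -0.2596]), np.int64(32))
ear (array([0.5684, 0.5876, 0.607 ]), array([0.101 , 0.1228, 0.1532]), np.int64(144))
ear tine near/far B98 0.1537 0.1521
-0.26 A 580.9..591.4 n9 | -0.25 A 581.2..592.0 n11 | -0.24 A 582.3..592.9 n14 | -0.23 A 576.5..593.1 n14 | -0.22 A 574.0..593.8 n19 | -0.21 A 573.9..591.1 n18 | -0.20 A 574.4..592.1 n18 | -0.19 A 575.2..592.6 n17 | -0.18 A 582.4..593.2 n13 | -0.17 A 579.8..593.7 n15 | -0.16 A 580.9..593.9 n13 | -0.15 A 581.7..592.0 n12 | -0.14 A 582.1..592.7 n12 | -0.13 A 576.1..593.5 n14 | -0.12 A 576.5..593.8 n17 | -0.11 A 574.3..594.5 n20 | -0.10 A 574.5..592.1 n17 | -0.09 A 575.1..592.6 n19 | -0.08 A 582.6..593.2 n12 | -0.07 A 580.2..593.9 n15 | -0.06 A 580.5..594.1 n14 | -0.05 A 581.1..591.7 n12 | -0.04 A 581.9..592.3 n11 | -0.03 A 576.4..593.1 n14 | -0.02 A 576.6..593.5 n16 | -0.01 A 574.4..594.3 n20 | 0.00 A 574.7..591.5 n18 | 0.01 A 575.3..592.3 n18 | 0.02 A 582.5..593.2 n12 | 
s0 knobtop (array
[... 485 characters left out ...]
5..594.8 n16 | -0.18 A 581.3..595.8 n9 | -0.17 A 580.7..596.6 n12 | -0.16 A 583.9..596.5 n10 | -0.15 A 582.6..595.1 n12 | -0.14 A 580.7..595.9 n10 | -0.13 A 574.9..596.5 n13 | -0.12 A 575.1..596.4 n14 | -0.11 A 577.3..596.7 n14 | -0.10 A 575.2..596.2 n14 | -0.09 A 573.5..595.1 n17 | -0.08 A 578.5..594.4 n9 | -0.07 A 581.5..594.5 n11 | -0.06 A 581.3..596.7 n12 | -0.05 A 581.7..595.7 n12 | -0.04 A 581.4..595.1 n12 | -0.03 A 577.0..594.4 n15 | -0.02 A 574.5..596.9 n16 | -0.01 A 576.5..597.1 n17 | 0.00 A 576.2..595.7 n19 | 0.01 A 575.7..595.8 n18 | 0.02 A 581.9..596.5 n12 | 
t 0.1 at [0.2236 0.5023 0.2049] yaw 2.7227 | shift mm [-309.5 -138.5 -124.9] then spin 1.0627 F [ 0.4 -0.6  0.1] gw 0.0937
```

Emit:
apply_moves(plan=[0, 0, -40, 0, 0, 0, -45, 0, 0, 0, -45, 0, -30, -10, 0, 0.14, -30, -10, 0, 0.14, -30, -10, 0, 0.14, -30, -10, 0, 0.14, -30, -10, 0, 0.14, -30, -10, 0, 0.14, -30, -10, 0, 0.14, -10, -30, 0, 0.08, -10, -30, 0, 0])

```text
time_s: 1.3
ee_pos: [0.2512, 0.2784, 0.335]
eef_rot: [-3.141, 0.001, 1.658]
force: [0.5, 0.9, 0.3]
grip_width: 0.0938
grip_force: 0.0
```

```bash
python3 - <<'E'
from h import *
go(.53,.13,.33,1.66)
E
```

```text
t 1.3 at [0.2512 0.2784 0.335 ] yaw 1.6577 | shift mm [-172.1  264.8    4.9] then spin -0.0023 F [0.5 0.9 0.3] gw 0.0938
```

Emit:
apply_moves(plan=[-25, 39, 0, 0, -25, 39, 0, 0, -25, 39, 0, 0, -25, 39, 0, 0, -25, 39, 0, 0, -25, 39, 0, 0, -22, 31, 5, 0, 0, 0, 0, 0, 0, 0, 0, 0])

```text
time_s: 2.2
ee_pos: [0.5314, 0.1324, 0.3296]
eef_rot: [-3.14, 0.0, 1.662]
force: [-1.5, -0.0, -0.3]
grip_width: 0.0939
grip_force: 0.0
```

```bash
python3 - <<'E'
from h import *
go(.581,.1155,.25,1.66)
w=grab('wrist','w0'); print(w['mtx']); Rm=cv2.Rodrigues(np.array(w['rvec'],float))[0]; print((-Rm.T@np.ravel(w['tvec'])).round(3),Rm.round(2).tolist())
cv2.imwrite('pics/w0.png',cv2.resize(w['image'][...,::-1],(800,600),interpolation=cv2.INTER_CUBIC))
E
```

```text
t 2.2 at [0.5314 0.1324 0.3296] yaw 1.6618 | shift mm [-21.4  48.   79.5] then spin 0.0018 F [-1.5 -0.  -0.3] gw 0.0939
[[297.31863964   0.         255.75888345]
 [  0.         297.31863964 192.15472413]
 [  0.           0.           1.        ]]
[0.524 0.215 0.509] [[1.0, 0.09, -0.0], [0.09, -0.96, 0.28], [0.02, -0.28, -0.96]]
```

View pics/w0.png

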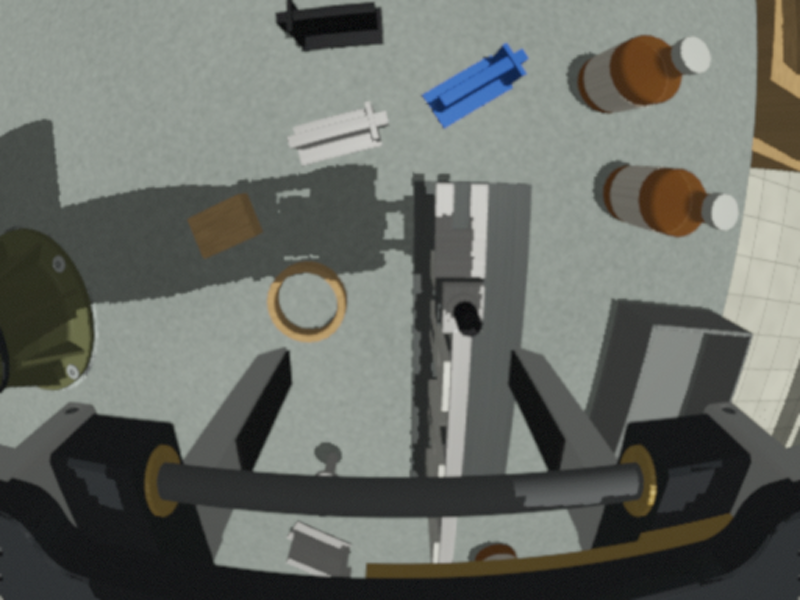

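The wrist view shows the pin knob at (467,318). The ear's tines are at (445,215) and (480,230), with the notch's closed end near (452,230). Next I localise these with the fisheye model.

```bash
cat >> h.py <<'E'
def wcloud(c):
    h,w=c['range_z'].shape; v,u=np.mgrid[:h,:w]; K=c['mtx']; z=c['range_z']
    a=(u-K[0,2])/K[0,0]; b=(v-K[1,2])/K[1,1]; t=np.hypot(a,b)+1e-9; k=np.tan(t)/t
    P=np.stack([a*k*z,b*k*z,z],-1); Rm=cv2.Rodrigues(np.array(c['rvec'],float))[0]
    W=(P-np.ravel(c['tvec']))@Rm; W[z==0]=np.nan; return W
th=.089; XS=np.array([np.cos(th),np.sin(th)]); YS=np.array([-np.sin(th),np.cos(th)])
def st(W): return W[...,:2]@XS, W[...,:2]@YS
def wor(a,b): return a*XS+b*YS
E
python3 - <<'E'
from h import *
c=load('w0'); W=wcloud(c); A,B=st(W); Z=W[...,2]; im=c['image'].astype(int).sum(-1)
g=(np.arange(384)[:,None]<265)&(A>.55)&(A<.63)&(B<.17)
pc=lambda m:(np.percentile(A[m],[2,50,98]).round(4),np.percentile(B[m],[2,50,98]).round(4),np.median(Z[m]).round(4),m.sum())
print('bench',np.nanmedian(Z[60:90,120:160]).round(4))
print('knobtop',pc(g&(Z>.212)&(B>.03)&(B<.1)&(im<150)))
e=g&(abs(Z-.150)<.005)&(B>.085); print('ear',pc(e))
for b0 in np.arange(.09,.165,.004):
    m=e&(B>=b0)&(B<b0+.004)
    a=np.sort(A[m]); 
    if len(a)>4:
        d=np.diff(a); i=d.argmax(); print('b%.3f %.1f..%.1f gap %.1f-%.1f n%d'%(b0,a[0]*1e3,a[-1]*1e3,a[i]*1e3,a[i+1]*1e3,len(a)))
m=g&(abs(Z-.178)<.004)&(B<.045); 
for b0 in np.arange(-.06,.045,.006):
    k=m&(B>=b0)&(B<b0+.006)
    if k.sum()>2: print('%.3f A %.1f..%.1f'%(b0,A[k].min()*1e3,A[k].max()*1e3),end=' | ')
k=m&(A>.583)&(B<.03); print('\nbar line slope in stand frame',np.polyfit(B[k],A[k],1))
E
```

```text
bench -0.0003
knobtop (array([0.5819, 0.5879, 0.5929]), array([0.0588, 0.0856, 0.0931]), np.float64(0.3474), np.int64(672))
ear (array([0.5685, 0.5878, 0.6074]), array([0.0862, 0.1151, 0.1535]), np.float64(0.1498), np.int64(1551))
b0.090 567.9..608.3 gap 568.0-569.2 n109
b0.094 567.9..608.3 gap 606.8-608.3 n113
b0.098 567.7..606.6 gap 602.7-604.0 n95
b0.102 567.9..607.5 gap 586.3-587.5 n98
b0.106 567.9..607.6 gap 587.4-588.7 n100
b0.110 568.9..607.4 gap 602.4-603.6 n110
b0.114 568.7..607.3 gap 583.5-584.7 n108
b0.118 568.7..607.1 gap 582.0-583.6 n80
b0.122 568.6..608.2 gap 581.0-594.4 n65
b0.126 568.5..608.1 gap 580.9-594.5 n79
b0.130 568.5..608.0 gap 580.8-594.5 n73
b0.134 568.4..608.0 gap 580.7-594.6 n76
b0.138 568.4..607.8 gap 580.6-594.5 n70
b0.142 568.3..607.6 gap 581.8-595.1 n75
b0.146 568.4..608.6 gap 580.5-594.9 n77
b0.150 568.5..607.4 gap 580.5-595.2 n70
b0.154 568.4..607.2 gap 580.4-595.2 n24
-0.030 A 581.9..593.6 | -0.024 A 575.2..593.5 | -0.018 A 575.1..594.5 | -0.012 A 575.0..594.2 | -0.006 A 575.0..593.8 | -0.000 A 575.7..594.6 | 0.006 A 575.3..595.4 | 0.012 A 575.1..595.3 | 0.018 A 575.0..595.0 | 0.024 A 580.8..594.6 | 0.030 A 580.8..594.3 | 0.036 A 580.9..595.1 | 0.042 A 579.1..588.9 | 
bar line slope in stand frame [0.00983732 0.58889633]
```

```bash
python3 - <<'E'
from h import *
c=load('w0'); W=wcloud(c); A,B=st(W); Z=W[...,2]; im=c['image'].astype(int).sum(-1)
g=(np.arange(384)[:,None]<235)&(A>.55)&(A<.63)&(B<.1)&(B>.02)
pc=lambda m:(np.percentile(A[m],[0,3,50,97,100]).round(4),np.percentile(B[m],[0,3,50,97,100]).round(4),np.median(Z[m]).round(4),m.sum())
print('knobtop',pc(g&(Z>.211)&(Z<.222))); print('knob side',pc(g&(Z>.188)&(Z<.211))); print('collar/bar',pc(g&(Z>.181)&(Z<.187)))
p=wor(.588,.063); print(p); go(p[0],p[1],.185,1.66)
E
```

```text
knobtop (array([0.5791, 0.58  , 0.5876, 0.5952, 0.5964]), array([0.0558, 0.0565, 0.0644, 0.0712, 0.0717]), np.float64(0.2148), np.int64(203))
knob side (array([0.5789, 0.5791, 0.5843, 0.594 , 0.5948]), array([0.0602, 0.0629, 0.0701, 0.0718, 0.072 ]), np.float64(0.2004), np.int64(105))
collar/bar (array([0.5754, 0.5756, 0.5833, 0.5998, 0.6002]), array([0.0514, 0.0542, 0.0691, 0.0751, 0.0758]), np.float64(0.1832), np.int64(166))
[0.58007316 0.11501359]
t 2.2 at [0.531  0.1329 0.3303] yaw 1.6627 | shift mm [-22.4  47.3 145.2] then spin 0.0027 F [ 0.2 -0.2  0.1] gw 0.0943
```

Emit:
apply_moves(plan=[-11, 24, 15, 0.003, -11, 23, 30, 0, 0, 0, 35, 0, 0, 0, 25, 0, 0, 0, 20, 0, 0, 0, 10, 0, 0, 0, 10, 0, 0, 0, 0, 0, 0, 0, 0, 0], hand=0)

```text
time_s: 3.15
ee_pos: [0.5804, 0.1153, 0.1864]
eef_rot: [3.14, -0.0, 1.66]
force: [0.2, -1.0, 0.4]
grip_width: 0.0469
grip_force: 0.0
```

```bash
python3 - <<'E'
from h import *
go(.57983,.11549,.185,1.66)
E
```

```text
t 3.1 at [0.5804 0.1153 0.1864] yaw 1.6601 | shift mm [ 0.3 -0.6  1.4] then spin 0.0001 F [ 0.2 -1.   0.4] gw 0.0469
```

Close on the knob.

Emit:
apply_moves(plan=[0, -0.5, 1, 0, 0, 0, 0, 0, 0, 0, 0, 0, 0, 0, 0, 0, 0, 0, 0, 0, 0, 0, 0, 0, 0, 0, 0, 0], hand=-1, squeeze=25)

```text
time_s: 3.85
ee_pos: [0.5798, 0.115, 0.1847]
eef_rot: [3.141, -0.0, 1.66]
force: [-0.6, -0.2, 1.6]
grip_width: 0.0176
grip_force: 25.0
```

```bash
python3 - <<'E'
from h import *
go(.57983,.11549,.185,1.66)
w=grab('wrist','w1'); W=wcloud(w); A,B=st(W); print(monitor.get_obs()['grip_force'])
E
```

```text
t 3.9 at [0.5798 0.115  0.1847] yaw 1.6597 | shift mm [ 0.5  0.1 -0.3] then spin -0.0003 F [-0.6 -0.2  1.6] gw 0.0176
25.000482201576233
```

Emit:
apply_moves(plan=[0, 0, -5, 0, 0, 0, -10, 0, 0, 0, -20, 0, 0, 0, -20, 0, 0, 0, 0, 0, 20, 0, 0, 0, 25, 0, 0, 0, 19, 0, 0, 0, 0, 0, 0, 0, 0, 0, 0, 0])

```text
time_s: 4.9
ee_pos: [0.5739, 0.1785, 0.2388]
eef_rot: [-3.141, 0.0, 1.66]
force: [0.7, 0.2, -1.2]
grip_width: 0.0173
grip_force: 25.0
```

```bash
python3 - <<'E'
from h import *
n=wor(.5877,.1276); go(n[0],n[1],.157,1.66)
w=grab('wrist','w2'); W=wcloud(w); A,B=st(W); Z=W[...,2]
g=(A>.55)&(A<.63)&(B<.17)&(B>.08)
for b0 in np.arange(.11,.16,.006):
    m=g&(abs(Z-.15)<.005)&(B>=b0)&(B<b0+.006); a=np.sort(A[m])
    if len(a)>4: d=np.diff(a); i=d.argmax(); print('b%.3f %.1f..%.1f gap %.1f-%.1f'%(b0,a[0]*1e3,a[-1]*1e3,a[i]*1e3,a[i+1]*1e3))
k=g&(Z>.19)&(Z<.25)
for lo in(.195,.205,.215,.225,.235,.245):
    k=g&(abs(Z-lo)<.005)&(abs(A-.5877)<.016)
    if k.any(): print(lo,A[k].min().round(4),A[k].max().round(4),B[k].min().round(4),B[k].max().round(4),k.sum())
crop(w,180,100,380,250,4,'w2')
E
```

```text
t 4.9 at [0.5739 0.1785 0.2388] yaw 1.6604 | shift mm [ 0.8  0.3 81.8] then spin 0.0004 F [ 0.7  0.2 -1.2] gw 0.0173
b0.110 568.1..607.5 gap 583.5-585.4
b0.116 568.2..607.4 gap 586.4-587.3
b0.122 568.4..607.3 gap 580.8-594.9
b0.128 568.5..607.1 gap 580.8-594.9
b0.134 568.6..607.9 gap 580.8-594.8
b0.140 567.9..607.9 gap 580.8-594.9
b0.146 567.9..607.7 gap 580.9-594.9
b0.152 567.8..607.8 gap 580.9-595.6
0.195 0.5826 0.5913 0.1288 0.1317 16
0.205 0.5827 0.5912 0.1292 0.1321 46
0.235 0.575 0.6003 0.1301 0.1403 325
0.245 0.5718 0.6037 0.1281 0.1373 297
```

View pics/w2.png

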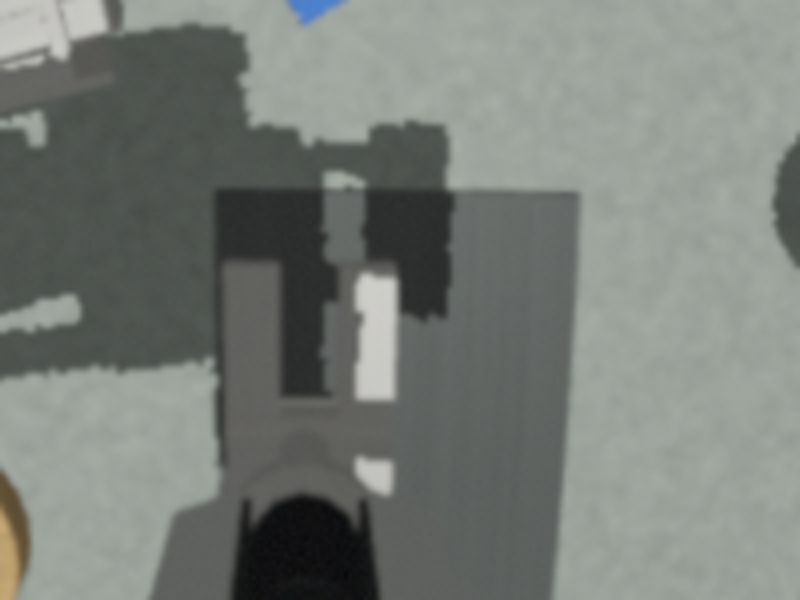

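The crop shows the shank in line with the notch: notch edges at columns 281 and 335, shank centre at about 305. Lowering.

Emit:
apply_moves(plan=[0.5, 0.5, 20, 0, 0, 0, 15, 0, 0, 0, 10, 0, 0, 0, 10, 0, 0, 0, 10, 0, 0, 0, 8, 0, 0, 0, 3, 0, 0, 0, 2, 0, 0, 0, 1, 0, 0, 0, 0, 0])

```text
time_s: 5.95
ee_pos: [0.5746, 0.1794, 0.1607]
eef_rot: [3.141, -0.0, 1.66]
force: [-0.4, -0.6, -1.3]
grip_width: 0.0178
grip_force: 25.0
```

Emit:
apply_moves(plan=[0, 0, 1, 0, 0, 0, 1, 0, 0, 0, 1, 0, 0, 0, 0.5, 0, 0, 0, 0.5, 0, 0, 0, 0, 0])

```text
time_s: 6.55
ee_pos: [0.5745, 0.1793, 0.1567]
eef_rot: [3.141, -0.0, 1.66]
force: [-0.2, -0.6, 1.8]
grip_width: 0.0174
grip_force: 25.0
```

Emit:
apply_moves(plan=[0, 0, 0.5, 0, 0, 0, 0, 0])

```text
time_s: 6.75
ee_pos: [0.5745, 0.1793, 0.1566]
eef_rot: [3.141, -0.0, 1.66]
force: [-4.1, -0.4, 5.6]
grip_width: 0.0177
grip_force: 25.0
```

Emit:
apply_moves(plan=[0, 0, 0, 0, 0, 0, 0, 0, 0, 0, 0, 0], hand=-0.2)

```text
time_s: 7.05
ee_pos: [0.5745, 0.1793, 0.1558]
eef_rot: [-3.142, -0.0, 1.66]
force: [-0.2, 0.4, -0.0]
grip_width: 0.0362
grip_force: 0.0
```

Emit:
apply_moves(plan=[0, 0, -10, 0, 0, 0, -20, 0, 0, 0, -30, 0, 0, 0, -40, 0, 0, 0, -40, 0, 0, 0, 0, 0])

```text
time_s: 7.65
ee_pos: [0.5756, 0.1796, 0.3026]
eef_rot: [3.132, -0.001, 1.66]
force: [-0.5, 0.1, 0.1]
grip_width: 0.0378
grip_force: 0.0
```

```bash
python3 - <<'E'
from h import *
w=grab('wrist','w3'); W=wcloud(w); A,B=st(W); Z=W[...,2]
g=(A>.55)&(A<.63)&(B<.17)&(B>.1)&(np.arange(384)[:,None]<280)
k=g&(Z>.182)&(Z<.195); print('knob top',A[k].min(),A[k].max(),B[k].min(),B[k].max(),np.median(Z[k]),k.sum())
k=g&(Z>.1525)&(Z<.158); print('collar',A[k].min(),A[k].max(),B[k].min(),B[k].max(),np.median(Z[k]),k.sum())
p=wor(.587,-.2665); go(p[0],p[1],.30,.089)
E
```

```text
knob top 0.5789647746554007 0.5955692717504856 0.11922081360809715 0.136330485215356 0.18668876835561024 229
collar 0.5747674838150879 0.6058520041880787 0.10398132318162308 0.14031845791231634 0.15491632534523245 165
t 7.7 at [0.5751 0.1795 0.2992] yaw 1.6598 | shift mm [-394.1   -1.8   -1.1] then spin 1.5708 F [-0.1  0.2 -1.9] gw 0.0378
```

Emit:
apply_moves(plan=[-45, 0, 0, 0, -45, 0, 0, 0, -45, 0, 0, 0, -45, 0, 0, 0, -45, 0, 0, 0, -45, 0, 0, 0, -45, 0, 0, 0, -40, 0, 0, 0, -39, -2, 0, 0, 0, 0, 0, 0, 0, 0, 0, 0], hand=0.2)

```text
time_s: 8.8
ee_pos: [0.6072, -0.2137, 0.2948]
eef_rot: [-3.14, -0.001, 1.659]
force: [-0.0, -0.1, 0.9]
grip_width: 0.0564
grip_force: 0.0
```

```bash
python3 - <<'E'
from h import *
p=wor(.587,-.2665); go(p[0],p[1],.179,1.66)
w=grab('wrist','w4'); W=wcloud(w); A,B=st(W); Z=W[...,2]
g=(A>.56)&(A<.62)&(B<-.24)&(B>-.29)&(np.arange(384)[:,None]<280)
k=g&(Z>.205)&(Z<.215); print('grip top',A[k].min(),A[k].max(),B[k].min(),B[k].max(),np.median(Z[k]),k.sum())
E
```

```text
t 8.8 at [ 0.6072 -0.2137  0.2948] yaw 1.6585 | shift mm [  0.2   1.4 115.8] then spin -0.0015 F [-0.  -0.1  0.9] gw 0.0564
grip top 0.5771341300551789 0.5978375123054164 -0.274441713243942 -0.2597796776798178 0.20965906421781066 348
```

Block centre is at a=.5875, b=-.267, as expected. Lowering and gripping.

Emit:
apply_moves(plan=[0, 1.5, 30, 0, 0, 0, 30, 0, 0, 0, 25, 0, 0, 0, 15, 0, 0, 0, 10, 0, 0, 0, 5, 0, 0, 0, 0, 0, 0, 0, 0, 0])

```text
time_s: 9.65
ee_pos: [0.6093, -0.2132, 0.182]
eef_rot: [3.14, 0.001, 1.66]
force: [0.3, -0.7, 0.3]
grip_width: 0.0562
grip_force: 0.0
```

Emit:
apply_moves(plan=[0, 0, 0, 0, 0, 0, 0, 0, 0, 0, 0, 0, 0, 0, 0, 0, 0, 0, 0, 0], hand=-1, squeeze=20)

```text
time_s: 10.15
ee_pos: [0.6092, -0.2132, 0.181]
eef_rot: [3.141, 0.0, 1.66]
force: [-0.2, -0.9, -0.1]
grip_width: 0.0218
grip_force: 20.0
```

Emit:
apply_moves(plan=[-4, 0, 0, 0, -6, 0, 0, 0, -8, 0, 0, 0, -8, 0, 0, 0, -6, 0, 0, 0, -4, 0, 0, 0, 0, 0, 0, 0])

```text
time_s: 10.85
ee_pos: [0.6124, -0.2501, 0.181]
eef_rot: [3.141, 0.001, 1.659]
force: [4.5, -1.7, -0.4]
grip_width: 0.0217
grip_force: 20.0
```

Emit:
apply_moves(plan=[-2, 0, 0, 0, -1, 0, 0, 0, -1, 0, 0, 0, 0, 0, 0, 0])

```text
time_s: 11.25
ee_pos: [0.6127, -0.253, 0.181]
eef_rot: [3.141, 0.0, 1.66]
force: [4.5, 1.7, 1.0]
grip_width: 0.0217
grip_force: 20.0
```

Emit:
apply_moves(plan=[-1, 0, 0, 0, -0.5, 0, 0, 0, 0, 0, 0, 0])

```text
time_s: 11.55
ee_pos: [0.6127, -0.2531, 0.181]
eef_rot: [-3.141, -0.002, 1.661]
force: [0.9, 10.9, 3.3]
grip_width: 0.0217
grip_force: 20.0
```

Emit:
apply_moves(plan=[1, 0, 0, 0, 0, 0, 0, 0, 0, 0, 0, 0], hand=0.1)

```text
time_s: 11.85
ee_pos: [0.6123, -0.2539, 0.1808]
eef_rot: [-3.141, 0.0, 1.659]
force: [-0.2, -0.8, -0.3]
grip_width: 0.0425
grip_force: 0.0
```

Emit:
apply_moves(plan=[0, 0, -20, 0, 0, 0, -40, 0, 0, 0, -40, 0, 0, -45, -10, 0, 0, -45, 0, 0, 0, 0, 0, 0], hand=0.2)

```text
time_s: 12.45
ee_pos: [0.519, -0.2621, 0.2913]
eef_rot: [-3.14, 0.0, 1.658]
force: [1.5, -0.5, 0.0]
grip_width: 0.0564
grip_force: 0.0
```

```bash
cat >> h.py <<'E'
def brk(W,cx,cy,rad=.1,verb=1):
    X,Y,Z=[W[...,i] for i in range(3)]
    m=(Z>.055)&(Z<.08)&(np.hypot(X-cx,Y-cy)<rad); P=W[m]
    if len(P)<10: return None
    for _ in range(4):
        vx,vy,x0,y0=cv2.fitLine(P[:,:2].astype(np.float32),cv2.DIST_HUBER,0,.003,.01).ravel()
        n=(P[:,:2]-[x0,y0])@[-vy,vx]; P2=P[abs(n)<.0075]
        if len(P2)==len(P): break
        P=P2
    if vx<0: vx,vy=-vx,-vy
    P=W[m]; d=np.array([vx,vy]); t=(P[:,:2]-[x0,y0])@d; n=(P[:,:2]-[x0,y0])@[-vy,vx]
    w=(abs(n)>.009)&(abs(n)<.02); tp=np.median(t[w])      # back plate mid (2.5 mm ahead of back face)
    back=tp+.0025; g=np.array([x0,y0])+d*(back-.055)
    print('bracket n%d grip'%len(P),g.round(4),'yaw',np.arctan2(vy,vx).round(4),'t range rel back',(t.min()-back).round(4),(t.max()-back).round(4),'n of plate',n[w].min().round(4),n[w].max().round(4),'ztop',np.median(P[:,2]).round(4))
    return g,np.arctan2(vy,vx)
E
python3 - <<'E'
from h import *
t=grab('top','t1'); W=cloud(t); brk(W,.463,.247); brk(W,.457,-.329)
A,B=st(W);Z=W[...,2];k=(Z>.205)&(Z<.216)&(B<-.2)&(A>.57)&(A<.61)&(B>-.35); print('keeper grip b',np.percentile(B[k],[2,98]) if k.any() else None)
w=grab('wrist','w5'); W=wcloud(w); brk(W,.457,-.329)
go(.457,-.329,.25,.0)
cv2.imwrite('pics/t1.png',cv2.resize(t['image'][...,::-1],(800,600)))
E
```

```text
bracket n115 grip [0.4423 0.2399] yaw 0.3037 t range rel back -0.0845 0.064 n of plate -0.0165 0.0194 ztop 0.0664
keeper grip b [-0.3126884  -0.29988016]
bracket n680 grip [ 0.4392 -0.3188] yaw -0.4309 t range rel back -0.0841 0.0126 n of plate -0.0197 0.0144 ztop 0.0657
t 12.6 at [ 0.5225 -0.262   0.2916] yaw 1.6586 | shift mm [-61.  -71.2  41.6] then spin 1.6586 F [ 0.5 -0.2  1. ] gw 0.0564
```

View pics/t1.png

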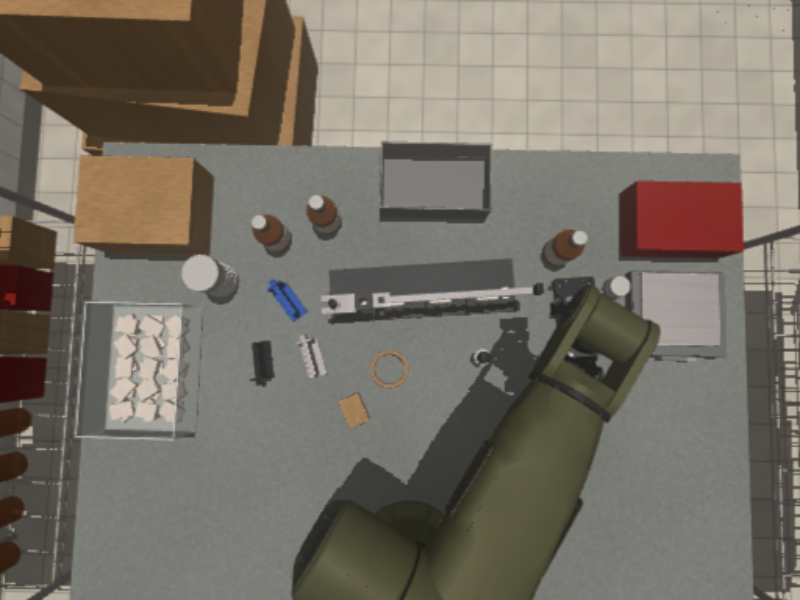

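The keeper is fully open and the pin is parked. The right bracket, at top-view (552,365), lies at (.439,-.319) with yaw -.431. The large look-alike pin sits in front of slot2, so I will use slots 1 and 0.

Emit:
apply_moves(plan=[-25, -40, 0, 0, -24, -40, 0, 0, 0, 0, 20, 0.14, 0, 0, 20, 0.14, 0, 0, 0, 0.14, 0, 0, 0, 0.14, 0, 0, 0, 0.14, 0, 0, 0, 0.14, 0, 0, 0, 0.14, 0, 0, 0, 0.14, 0, 0, 0, 0.14, 0, 0, 0, 0.14, 0, 0, 0, 0.14, 0, 0, 0, 0.14, 0, 0, 0, 0.14, 0, 0, 0, 0.14, 0, 0, 0, 0.13, 0, 0, 0, 0])

```text
time_s: 14.35
ee_pos: [0.4485, -0.3176, 0.2507]
eef_rot: [3.142, 0.0, -0.432]
force: [-0.3, 0.4, -0.6]
grip_width: 0.0563
grip_force: 0.0
```

```bash
python3 - <<'E'
from h import *
w=grab('wrist','w6'); W=wcloud(w); r=brk(W,.439,-.319)
go(.4392,-.3188,.029,-.431)
if r: go(*r[0],.029,r[1])
E
```

```text
bracket n858 grip [ 0.4396 -0.3215] yaw -0.4376 t range rel back -0.0857 0.0107 n of plate -0.0184 0.018 ztop 0.066
t 14.4 at [ 0.4484 -0.3176  0.2507] yaw -0.427 | shift mm [ -7.8   4.9 221.7] then spin 0.004 F [ 0.2 -0.5  0.3] gw 0.0564
t 14.4 at [ 0.4484 -0.3176  0.2507] yaw -0.427 | shift mm [ -6.3   7.2 221.7] then spin 0.0106 F [ 0.2 -0.5  0.3] gw 0.0564
```

Emit:
apply_moves(plan=[-6, 7, 20, 0.008, 0, 0, 40, 0, 0, 0, 40, 0, 0, 0, 40, 0, 0, 0, 30, 0, 0, 0, 25, 0, 0, 0, 15, 0, 0, 0, 8, 0, 0, 0, 3, 0, 0, 0, 0, 0])

```text
time_s: 15.4
ee_pos: [0.4396, -0.3215, 0.0302]
eef_rot: [3.141, -0.0, -0.437]
force: [-0.6, 1.0, 0.7]
grip_width: 0.0563
grip_force: 0.0
```

Emit:
apply_moves(plan=[0, 0, 0, 0, 0, 0, 0, 0, 0, 0, 0, 0, 0, 0, 0, 0, 0, 0, 0, 0, 0, 0, 0, 0], hand=-1, squeeze=40)

```text
time_s: 16.0
ee_pos: [0.4393, -0.3214, 0.03]
eef_rot: [3.142, -0.0, -0.438]
force: [-0.2, 1.1, -1.6]
grip_width: 0.0121
grip_force: 9.1
```

```bash
python3 - <<'E'
from h import *
w=grab('wrist','w7'); W=wcloud(w); r=brk(W,.439,-.32); go(.4392,-.3188,.029,-.431)
E
```

```text
bracket n5617 grip [ 0.4005 -0.3032] yaw -0.4378 t range rel back -0.0425 0.0545 n of plate -0.0183 0.0182 ztop 0.066
t 16.1 at [ 0.4392 -0.3214  0.03  ] yaw -0.4382 | shift mm [-1.1 -2.3  1. ] then spin -0.0072 F [ 0.2 -0.1  1.4] gw 0.0119
```

Emit:
apply_moves(plan=[0, 0, -15, 0, 0, 0, -30, 0, 0, 0, -40, 0, 0, 0, -40, 0, 0, 0, -40, 0, 0, 0, 0, -0.13, 0, 0, 0, -0.13, 0, 0, 0, -0.13, 0, 0, 0, -0.137, 0, 0, 0, 0])

```text
time_s: 17.05
ee_pos: [0.439, -0.3211, 0.1945]
eef_rot: [-3.141, 0.001, 0.091]
force: [-0.7, 0.2, -4.0]
grip_width: 0.0121
grip_force: 40.0
```

```bash
python3 - <<'E'
from h import *
p=wor(.4897,-.103); go(*p,.195,.089)
E
```

```text
t 17.1 at [ 0.439  -0.3211  0.1945] yaw 0.0911 | shift mm [  81.5 -255.7   -0.4] then spin 0.0021 F [-0.7  0.2 -4. ] gw 0.0121
```

Emit:
apply_moves(plan=[10, -32, 0, 0, 10, -32, 0, 0, 10, -32, 0, 0, 10, -32, 0, 0, 10, -32, 0, 0, 10, -32, 0, 0, 10, -32, 0, 0, 11, -32, 0, 0, 0, 0, 30, 0.002, 0, 0, 30, 0, 0, 0, 10, 0, 0, 0, 0, 0])

```text
time_s: 18.25
ee_pos: [0.4966, -0.0591, 0.124]
eef_rot: [-3.141, 0.003, 0.084]
force: [0.5, 0.1, -2.6]
grip_width: 0.0118
grip_force: 40.0
```

```bash
python3 - <<'E'
from h import *
p=wor(.4897,-.103); go(*p,.120,.089)
w=grab('wrist','w8'); cv2.imwrite('pics/w8.png',cv2.resize(w['image'][...,::-1],(800,600),interpolation=cv2.INTER_CUBIC))
W=wcloud(w); A,B=st(W); Z=W[...,2]
m=(abs(Z-.178)<.004)&(A>.56)&(A<.5795)
b=np.sort(B[m]*1e3); print(len(b)); s=np.split(b,np.where(np.diff(b)>8)[0]+1); print([(round(x[0],1),round(x[-1],1),len(x)) for x in s if len(x)>3])
m=(Z>.10)&(Z<.17)&(A>.56)&(A<.5795)&(abs(B+.103)<.03)
P=W[m]; 
for z0 in np.arange(.10,.17,.01):
    k=m&(Z>=z0)&(Z<z0+.01); b=np.sort(B[k]*1e3)
    if len(b)>3: print(round(z0,3),b[0].round(1),b[-1].round(1),len(b),'maxgap',np.diff(b).max().round(1),'at',b[np.diff(b).argmax()].round(1),'A',np.median(A[k]).round(4))
E
```

```text
t 18.2 at [ 0.4966 -0.0591  0.124 ] yaw 0.0843 | shift mm [ 0.3 -0.   4. ] then spin -0.0047 F [ 0.5  0.1 -2.6] gw 0.0118
2789
[(np.float64(-224.3), np.float64(-178.7), 684), (np.float64(-123.6), np.float64(-79.5), 1152), (np.float64(-24.6), np.float64(40.3), 953)]
0.1 -93.6 -80.1 22 maxgap 0.8 at -86.6 A 0.5746
0.11 -111.6 -91.7 33 maxgap 0.7 at -110.4 A 0.575
0.13 -123.5 -91.8 22 maxgap 20.0 at -111.8 A 0.5747
0.14 -112.7 -80.0 25 maxgap 21.0 at -112.7 A 0.5748
0.16 -123.4 -84.9 70 maxgap 4.5 at -89.4 A 0.5747
```

View pics/w8.png

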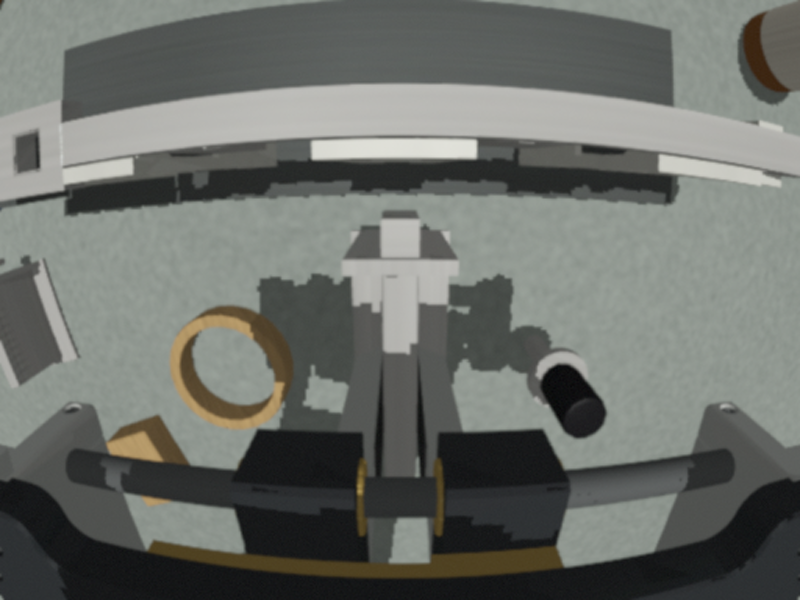

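The bracket hangs centred before the middle upright: back plate at columns 345–457, upright at 312–476. The slot centre is 1 mm to the left.

Emit:
apply_moves(plan=[0, -1, 3, 0, 5, 0, 0, 0, 7, 0, 0, 0, 7, 0, 0, 0, 5, 0, 0, 0, 3, 0, 0, 0, 1, 0, 0, 0, 0, 0, 0, 0, 0, 0, 0, 0])

```text
time_s: 19.2
ee_pos: [0.5249, -0.0557, 0.1219]
eef_rot: [-3.142, 0.0, 0.087]
force: [0.3, -0.2, -3.5]
grip_width: 0.0119
grip_force: 40.0
```

```bash
python3 - <<'E'
from h import *
p=wor(.5197,-.102); go(*p,.121,.089)
E
```

```text
t 19.2 at [ 0.5249 -0.0557  0.1219] yaw 0.0868 | shift mm [ 1.8 -0.2  0.9] then spin -0.0022 F [ 0.3 -0.2 -3.5] gw 0.0119
```

Emit:
apply_moves(plan=[1, 0, 0.5, -0.001, 0.5, 0, 0, 0, 0.5, 0, 0, 0, 0.5, 0, 0, 0, 0, 0, 0, 0])

```text
time_s: 19.7
ee_pos: [0.5274, -0.0555, 0.1214]
eef_rot: [-3.142, 0.001, 0.088]
force: [-2.4, -0.0, -2.1]
grip_width: 0.0115
grip_force: 40.0
```

Emit:
apply_moves(plan=[-0.5, 0, 4, 0, 0, 0, 5, 0, 0, 0, 5, 0, 0, 0, 4, 0, 0, 0, 1, 0, 0, 0, 0, 0])

```text
time_s: 20.3
ee_pos: [0.527, -0.0555, 0.1022]
eef_rot: [-3.141, 0.0, 0.088]
force: [-1.0, 0.1, -3.6]
grip_width: 0.0117
grip_force: 40.0
```

Emit:
apply_moves(plan=[0, 0, 1, 0, 0, 0, 1, 0, 0, 0, 0, 0])

```text
time_s: 20.6
ee_pos: [0.527, -0.0555, 0.1004]
eef_rot: [3.142, -0.0, 0.088]
force: [-0.4, -0.1, -3.0]
grip_width: 0.0119
grip_force: 40.0
```

Emit:
apply_moves(plan=[0, 0, 1, 0, 0, 0, 0.5, 0, 0, 0, 0.5, 0, 0, 0, 0, 0])

```text
time_s: 21.0
ee_pos: [0.5269, -0.0556, 0.0985]
eef_rot: [3.142, 0.0, 0.088]
force: [-3.0, -0.0, -1.1]
grip_width: 0.0118
grip_force: 40.0
```

Emit:
apply_moves(plan=[0, 0, 0.5, 0, 0, 0, 0.5, 0, 0, 0, 0, 0])

```text
time_s: 21.3
ee_pos: [0.527, -0.0556, 0.0975]
eef_rot: [3.142, 0.0, 0.088]
force: [-3.7, -0.1, 0.4]
grip_width: 0.0121
grip_force: 40.0
```

Emit:
apply_moves(plan=[0, 0, 0, 0, 0, 0, 0, 0, 0, 0, 0, 0, 0, 0, 0, 0], hand=0)

```text
time_s: 21.7
ee_pos: [0.5272, -0.0555, 0.0975]
eef_rot: [3.142, -0.0, 0.088]
force: [0.3, 1.1, 1.0]
grip_width: 0.0408
grip_force: 0.0
```

```bash
python3 - <<'E'
from h import *
w=grab('wrist','w9'); W=wcloud(w); A,B=st(W); Z=W[...,2]
p=wor(.5747-.013,-.102); go(*p,.15,.089)
m=(abs(B+.102)<.005)&(A>.545)&(A<.569)&(Z>.09)&(Z<.17); print('web top z near plate',np.median(Z[m]),m.sum())
m=(abs(B+.102)<.017)&(abs(B+.102)>.009)&(A>.56)&(A<.573)&(Z>.09)&(Z<.17); print('plate top',np.percentile(Z[m],95),np.median(A[m]),m.sum(),B[m].min(),B[m].max())
E
```

```text
t 21.8 at [ 0.5271 -0.0555  0.0975] yaw 0.0879 | shift mm [ 41.6  -0.2 -52.5] then spin -0.0011 F [ 0.  -1.2  0.3] gw 0.044
web top z near plate 0.13027724202514573 582Traceback (most recent call last):
  File "<stdin>", line 5, in <module>
    return _quantile_unchecked(
        a, q, axis, out, overwrite_input, method, keepdims, weights)
    return _ureduce(a,
                    func=_quantile_ureduce_func,
    ...<5 lines>...
                    overwrite_input=overwrite_input,
                    method=method)
    r = func(a, **kwargs)
    result = _quantile(arr,
                       quantiles=q,
    ...<2 lines>...
                       out=out,
                       weights=wgt)
    slices_having_nans = np.isnan(arr[-1, ...])
                                  ~~~^^^^^^^^^
IndexError: index -1 is out of bounds for axis 0 with size 0
```

Emit:
apply_moves(plan=[0, 0, -20, 0, 0, 0, -25, 0, 0, 0, -15, 0, 0, 0, 0, 0], hand=0)

```text
time_s: 22.15
ee_pos: [0.5279, -0.0557, 0.1593]
eef_rot: [3.141, -0.003, 0.088]
force: [1.0, -0.2, -0.3]
grip_width: 0.047
grip_force: 0.0
```

Emit:
apply_moves(plan=[15, 0, 0, 0, 15, 0, 0, 0, 7, 0, 0, 0, 0, 0, 10, 0, 0, 0, 0, 0, 0, 0, 0, 0], hand=-1)

```text
time_s: 22.75
ee_pos: [0.5632, -0.0523, 0.1468]
eef_rot: [-3.141, 0.001, 0.088]
force: [0.4, -0.1, 0.9]
grip_width: 0.0027
grip_force: 0.0
```

```bash
python3 - <<'E'
from h import *
w=grab('wrist','w10'); W=wcloud(w); A,B=st(W); Z=W[...,2]
p=wor(.5565,-.102); go(*p,.133,.089)
for a0 in np.arange(.49,.59,.006):
    m=(abs(B+.102)<.005)&(A>a0)&(A<a0+.006)&(Z>.09)&(Z<.19)
    if m.any(): print(a0.round(3),np.median(Z[m]).round(4),m.sum())
E
```

```text
t 22.8 at [ 0.5635 -0.0523  0.1472] yaw 0.0877 | shift mm [-0.1 -0.2 14.2] then spin -0.0013 F [0.4 0.4 1. ] gw 0.0008
0.49 0.1275 32
0.496 0.1279 35
0.502 0.1283 33
0.508 0.1283 27
0.514 0.1284 23
0.52 0.1289 28
0.526 0.1291 25
0.532 0.1294 28
0.538 0.1298 29
0.544 0.1301 37
0.55 0.1309 46
0.556 0.1859 24
0.562 0.1753 381
0.574 0.1778 161
0.58 0.1769 344
0.586 0.1776 292
```

Emit:
apply_moves(plan=[0, 0, 8, 0, 0, 0, 5, 0, 0, 0, 2, 0, 0, 0, 1, 0, 0, 0, 1, 0, 0, 0, 0, 0])

```text
time_s: 23.4
ee_pos: [0.5639, -0.0523, 0.1306]
eef_rot: [3.142, -0.0, 0.088]
force: [-1.0, -0.5, 1.4]
grip_width: 0.0005
grip_force: 0.6
```

Emit:
apply_moves(plan=[0, 0, 1, 0, 0, 0, 1, 0, 0, 0, 0, 0])

```text
time_s: 23.7
ee_pos: [0.564, -0.0523, 0.1287]
eef_rot: [3.141, -0.0, 0.088]
force: [-2.1, 0.3, 3.9]
grip_width: 0.0005
grip_force: 2.1
```

Emit:
apply_moves(plan=[0, 0, 1, 0, 0, 0, 1, 0, 0, 0, 0, 0])

```text
time_s: 24.0
ee_pos: [0.5641, -0.0524, 0.1268]
eef_rot: [3.141, -0.001, 0.088]
force: [-2.2, -0.1, 6.0]
grip_width: 0.0006
grip_force: 2.8
```

Emit:
apply_moves(plan=[0, 0, 1, 0, 0, 0, 1, 0, 0, 0, 0, 0])

```text
time_s: 24.3
ee_pos: [0.5642, -0.0524, 0.1248]
eef_rot: [3.141, -0.001, 0.088]
force: [-1.3, 0.4, 4.6]
grip_width: 0.0004
grip_force: 2.5
```

Emit:
apply_moves(plan=[0, 0, 0.5, 0, 0, 0, 0.5, 0, 0, 0, 0, 0])

```text
time_s: 24.6
ee_pos: [0.5643, -0.0524, 0.1244]
eef_rot: [3.141, -0.001, 0.088]
force: [-4.5, 0.4, 11.7]
grip_width: 0.0004
grip_force: 5.5
```

Emit:
apply_moves(plan=[0, 0, 0.5, 0, 0, 0, 0.5, 0, 0, 0, 0, 0])

```text
time_s: 24.9
ee_pos: [0.5643, -0.0524, 0.1242]
eef_rot: [3.141, -0.002, 0.088]
force: [-8.7, 0.4, 18.8]
grip_width: 0.0007
grip_force: 9.6
```

Emit:
apply_moves(plan=[0, 0, -2, 0, 0, 0, -20, 0, 0, 0, -40, 0, -10, 0, -40, 0, -20, -10, -10, 0, -25, -30, 0, 0, -20, -40, 0, 0, -20, -40, 0, 0, -20, -40, 0, 0, -20, -40, 0, 0, 0, 0, 0, 0], hand=0.2)

```text
time_s: 26.0
ee_pos: [0.4099, 0.1382, 0.2346]
eef_rot: [-3.141, -0.001, 0.092]
force: [0.3, 0.4, 0.2]
grip_width: 0.0568
grip_force: 0.0
```

```bash
python3 - <<'E'
from h import *
w=grab('wrist','w11'); W=wcloud(w); A,B=st(W); Z=W[...,2]
print([(a0.round(3),np.median(Z[m]).round(4)) for a0 in np.arange(.49,.575,.01) for m in [(abs(B+.102)<.004)&(A>a0)&(A<a0+.01)&(Z>.09)&(Z<.15)] if m.sum()>3])
r=brk(W,.443,.24,.08); 
t=grab('top','t2'); r2=brk(cloud(t),.443,.24,.08)
go(.442,.24,.25,.30)
cv2.imwrite('pics/w11.png',cv2.resize(w['image'][...,::-1],(800,600),interpolation=cv2.INTER_CUBIC))
E
```

```text
[(np.float64(0.49), np.float64(0.122)), (np.float64(0.5), np.float64(0.1225)), (np.float64(0.51), np.float64(0.1227)), (np.float64(0.52), np.float64(0.1231)), (np.float64(0.53), np.float64(0.1235)), (np.float64(0.54), np.float64(0.1238)), (np.float64(0.55), np.float64(0.1239)), (np.float64(0.56), np.float64(0.1248)), (np.float64(0.57), np.float64(0.1253))]
bracket n1008 grip [0.4428 0.2394] yaw 0.3166 t range rel back -0.0842 0.0124 n of plate -0.0167 0.0195 ztop 0.0656
bracket n100 grip [0.4423 0.2399] yaw 0.3126 t range rel back -0.0721 0.0115 n of plate -0.0168 0.0188 ztop 0.0668
t 26.1 at [0.4118 0.1355 0.2345] yaw 0.0898 | shift mm [  39.4 -101.3  -15.4] then spin -0.2102 F [-0.1 -0.9  0.6] gw 0.0563
```

View pics/w11.png

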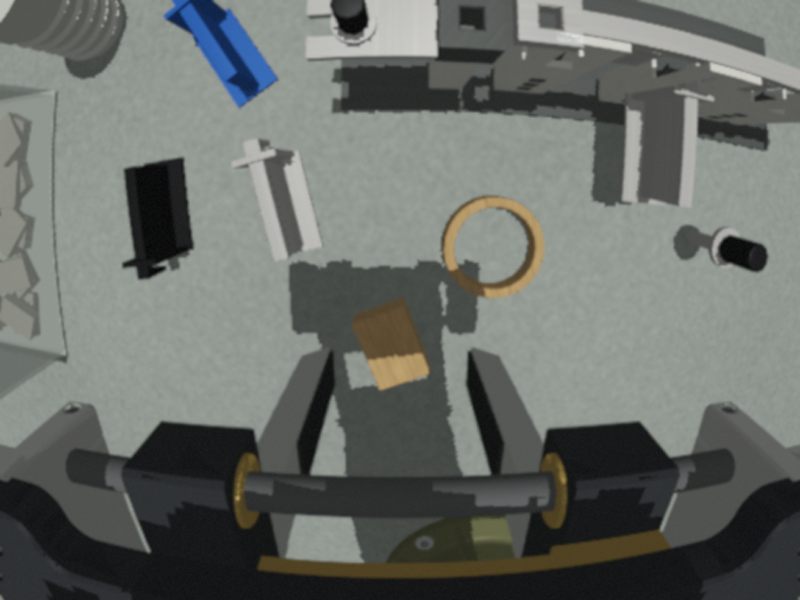

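The first bracket is home in the middle upright, at (660,140). The remaining steel bracket is at (280,200), between the black look-alike at (160,215) and the blue one at (220,50). I'm moving over the steel one.

Emit:
apply_moves(plan=[13, -34, 0, 0, 13, -34, 0, 0, 13, -33, 0, 0, 0, 0, 0, -0.11, 0, 0, 0, -0.117, 0, 0, 0, 0])

```text
time_s: 26.7
ee_pos: [0.4427, 0.2383, 0.2339]
eef_rot: [3.141, 0.001, 0.315]
force: [-0.2, 0.3, 0.2]
grip_width: 0.0564
grip_force: 0.0
```

```bash
python3 - <<'E'
from h import *
w=grab('wrist','w12'); W=wcloud(w); r=brk(W,.443,.24,.075); go(*r[0],.03,r[1])
E
```

```text
bracket n920 grip [0.4432 0.2414] yaw 0.3216 t range rel back -0.0856 0.0116 n of plate -0.0175 0.0164 ztop 0.0659
t 26.8 at [0.4426 0.2382 0.2341] yaw 0.3109 | shift mm [  1.6  -2.9 204.1] then spin -0.0107 F [-0.8 -0.7 -0.5] gw 0.0565
```

Emit:
apply_moves(plan=[1.5, -2.5, 20, -0.007, 0, 0, 40, 0, 0, 0, 40, 0, 0, 0, 40, 0, 0, 0, 30, 0, 0, 0, 20, 0, 0, 0, 10, 0, 0, 0, 4, 0, 0, 0, 0, 0])

```text
time_s: 27.65
ee_pos: [0.4429, 0.2418, 0.0308]
eef_rot: [-3.142, -0.0, 0.32]
force: [0.2, 0.7, -0.1]
grip_width: 0.0565
grip_force: 0.0
```

Emit:
apply_moves(plan=[0, 0, 0, 0, 0, 0, 0, 0, 0, 0, 0, 0, 0, 0, 0, 0, 0, 0, 0, 0, 0, 0, 0, 0], hand=-1, squeeze=40)

```text
time_s: 28.25
ee_pos: [0.4425, 0.242, 0.0305]
eef_rot: [3.142, -0.0, 0.322]
force: [-0.1, 0.0, 0.5]
grip_width: 0.0118
grip_force: 13.2
```

```bash
python3 - <<'E'
from h import *
w=grab('wrist','w13'); W=wcloud(w); o=monitor.get_obs(); p=np.array(o['ee_pos'][:2]); y=o['eef_rot'][2]; d=np.array([np.cos(y),np.sin(y)])
t=(W[...,:2]-p)@d; n=(W[...,:2]-p)@[-d[1],d[0]]; Z=W[...,2]; v=np.arange(384)[:,None]<220
m=v&(Z>.05)&(Z<.075)&(abs(n)<.008)&(t>.02)&(t<.1); print('lip end t(want .067)',t[m].max(),'n',np.median(n[m]),'z',np.percentile(Z[m],90))
m=v&(Z>.05)&(Z<.08)&(abs(n)<.021)&(abs(n)>.010)&(t>.035)&(t<.08);print('plate t (.0525)',np.median(t[m]),n[m].min(),n[m].max())
go(*p,.2,.089)
E
```

```text
lip end t(want .067) 0.06716704035581307 n 2.8641899296752848e-05 z 0.06968364937573447
plate t (.0525) 0.053871665148168456 -0.018240259831211535 0.018029304298214383
t 28.3 at [0.4425 0.242  0.0305] yaw 0.3218 | shift mm [   0.     0.  -169.5] then spin 0.2328 F [-0.6  0.1  1.8] gw 0.0117
```

Good grip. Now I lift, align, and go to slot0 (b = -.002).

Emit:
apply_moves(plan=[0, 0, -15, 0, 0, 0, -30, 0, 0, 0, -40, 0, 0, 0, -45, 0, 0, 0, -40, 0, 0, 0, 0, 0.12, 0, 0, 0, 0.113, 0, 0, 0, 0])

```text
time_s: 29.1
ee_pos: [0.4423, 0.2419, 0.2003]
eef_rot: [3.141, 0.0, 0.087]
force: [0.5, -0.9, -1.9]
grip_width: 0.0119
grip_force: 40.0
```

```bash
python3 - <<'E'
from h import *
p=wor(.4867,-.002); go(*p,.195,.089)
E
```

```text
t 29.1 at [0.4423 0.2419 0.2003] yaw 0.087 | shift mm [ 25.  203.6   5.3] then spin -0.002 F [ 0.5 -0.9 -1.9] gw 0.0119
```

Emit:
apply_moves(plan=[5, 40, 0, 0, 5, 41, 0, 0, 5, 41, 0, 0, 5, 41, 0, 0, 5, 41, 0, -0.002, 0, 0, 30, 0, 0, 0, 30, 0, 0, 0, 15, 0, 0, 0, 3, 0, 0, 0, 0, 0])

```text
time_s: 30.1
ee_pos: [0.4854, 0.041, 0.1224]
eef_rot: [-3.142, 0.001, 0.093]
force: [0.9, -0.2, -1.4]
grip_width: 0.0118
grip_force: 40.0
```

```bash
python3 - <<'E'
from h import *
p=wor(.5197,-.002); go(*p,.1215,.089)
w=grab('wrist','w14'); W=wcloud(w); A,B=st(W); Z=W[...,2]
m=(Z>.125)&(Z<.16)&(A>.573)&(A<.5765)&(abs(B)<.03)
b=np.sort(B[m]*1e3); i=np.diff(b).argmax(); print('slot gap',b[i],b[i+1],'ends',b[0],b[-1])
m=(abs(Z-.178)<.004)&(A>.56)&(A<.5795)&(abs(B)<.028); print('upright',B[m].min(),B[m].max())
m=(Z>.14)&(Z<.17)&(A>.525)&(A<.56)&(abs(B)<.024); print('plate b',B[m].min(),B[m].max(),'max A',A[m].max())
E
```

```text
t 30.1 at [0.4854 0.041  0.1224] yaw 0.0928 | shift mm [32.5 -0.1  0.9] then spin 0.0038 F [ 0.9 -0.2 -1.4] gw 0.0118
slot gap -21.635276760007557 -21.028662661384505 ends -23.648207983674205 -11.599899796360232
upright -0.02398433567131611 0.02796522758414818
plate b -0.02005375623507327 0.015804718758491793 max A 0.5543775033386952
```

Emit:
apply_moves(plan=[5, 0, 0.5, 0.002, 8, 0, 0, 0, 8, 0, 0, 0, 5, 0, 0, 0, 3, 0, 0, 0, 1, 0, 0, 0, 1, 0, 0, 0, 0, 0, 0, 0])

```text
time_s: 30.95
ee_pos: [0.5163, 0.0437, 0.1219]
eef_rot: [3.142, 0.0, 0.089]
force: [0.2, 0.3, -2.5]
grip_width: 0.0118
grip_force: 40.0
```

Emit:
apply_moves(plan=[0.5, 0, 0, 0, 0.5, 0, 0, 0, 0.5, 0, 0, 0, 0, 0, 0, 0])

```text
time_s: 31.35
ee_pos: [0.5179, 0.0439, 0.122]
eef_rot: [-3.142, -0.0, 0.089]
force: [0.3, -0.5, -2.7]
grip_width: 0.0119
grip_force: 40.0
```

```bash
python3 - <<'E'
from h import *
p=wor(.5197,-.002); go(*p,.1215,.089)
E
```

```text
t 31.4 at [0.5179 0.0439 0.122 ] yaw 0.0888 | shift mm [-0.1 -0.3  0.5] then spin -0.0002 F [ 0.3 -0.5 -2.7] gw 0.0119
```

Emit:
apply_moves(plan=[0.5, 0, 0, 0, 0.5, 0, 0, 0, 0, 0, 0, 0])

```text
time_s: 31.65
ee_pos: [0.5183, 0.0439, 0.1219]
eef_rot: [3.142, 0.002, 0.089]
force: [-6.2, 0.3, 1.6]
grip_width: 0.0121
grip_force: 40.0
```

Emit:
apply_moves(plan=[0, 0, 5, 0, 0, 0, 6, 0, 0, 0, 6, 0, 0, 0, 3, 0, 0, 0, 1, 0, 0, 0, 0, 0])

```text
time_s: 32.25
ee_pos: [0.5182, 0.044, 0.1006]
eef_rot: [-3.142, 0.002, 0.089]
force: [-4.9, -0.5, -2.6]
grip_width: 0.0116
grip_force: 40.0
```

Emit:
apply_moves(plan=[0, 0, 1, 0, 0, 0, 1, 0, 0, 0, 0, 0])

```text
time_s: 32.55
ee_pos: [0.5183, 0.0439, 0.099]
eef_rot: [-3.142, 0.002, 0.089]
force: [-7.9, -1.0, 2.0]
grip_width: 0.012
grip_force: 40.0
```

Contact with the clip. Release, rise, shut the fingers and move in to press.

Emit:
apply_moves(plan=[-0.5, 0, 0.5, 0, 0, 0, 0, 0])

```text
time_s: 32.75
ee_pos: [0.5183, 0.0439, 0.0987]
eef_rot: [3.142, 0.0, 0.089]
force: [-5.2, -0.7, 2.5]
grip_width: 0.0119
grip_force: 40.0
```

Emit:
apply_moves(plan=[0, 0, 0, 0, 0, 0, 0, 0, 0, 0, 0, 0, 0, 0, 0, 0], hand=0)

```text
time_s: 33.15
ee_pos: [0.5185, 0.0439, 0.0985]
eef_rot: [3.142, -0.0, 0.089]
force: [0.4, 0.0, -0.5]
grip_width: 0.0406
grip_force: 0.0
```

Emit:
apply_moves(plan=[0, 0, -20, 0, 0, 0, -25, 0, 0, 0, -15, 0, 0, 0, 0, 0])

```text
time_s: 33.55
ee_pos: [0.5193, 0.044, 0.1603]
eef_rot: [3.141, -0.004, 0.089]
force: [1.1, 0.1, -1.0]
grip_width: 0.0468
grip_force: 0.0
```

Emit:
apply_moves(plan=[15, 0, 0, 0, 15, 0, 0, 0, 7, 0, 0, 0, 0, 0, 10, 0, 0, 0, 0, 0, 0, 0, 0, 0], hand=-1)

```text
time_s: 34.15
ee_pos: [0.5545, 0.0472, 0.1478]
eef_rot: [-3.142, 0.001, 0.089]
force: [-0.8, 1.1, -0.5]
grip_width: 0.0026
grip_force: 0.0
```

```bash
python3 - <<'E'
from h import *
w=grab('wrist','w15'); W=wcloud(w); A,B=st(W); Z=W[...,2]
p=wor(.5565,-.002); go(*p,.133,.089)
for c in(-.002,-.102): print([(a0.round(3),np.median(Z[m]).round(4)) for a0 in np.arange(.49,.56,.01) for m in [(abs(B-c)<.004)&(A>a0)&(A<a0+.01)&(Z>.09)&(Z<.15)] if m.sum()>3])
E
```

```text
t 34.2 at [0.5548 0.0472 0.1483] yaw 0.0888 | shift mm [-0.3 -0.3 15.3] then spin -0.0002 F [ 0.4 -0.1 -0.5] gw 0.001
[(np.float64(0.49), np.float64(0.1282)), (np.float64(0.5), np.float64(0.1285)), (np.float64(0.51), np.float64(0.129)), (np.float64(0.52), np.float64(0.1293)), (np.float64(0.53), np.float64(0.1299)), (np.float64(0.54), np.float64(0.1301)), (np.float64(0.55), np.float64(0.1305))]
[(np.float64(0.49), np.float64(0.122)), (np.float64(0.5), np.float64(0.1222)), (np.float64(0.51), np.float64(0.1228)), (np.float64(0.52), np.float64(0.1231)), (np.float64(0.53), np.float64(0.1234)), (np.float64(0.54), np.float64(0.1238)), (np.float64(0.55), np.float64(0.124))]
```

Emit:
apply_moves(plan=[0, 0, 8, 0, 0, 0, 7, 0, 0, 0, 2, 0, 0, 0, 2, 0, 0, 0, 1, 0, 0, 0, 1, 0, 0, 0, 1, 0, 0, 0, 1, 0, 0, 0, 0, 0])

```text
time_s: 35.1
ee_pos: [0.5552, 0.0472, 0.1258]
eef_rot: [3.142, -0.0, 0.089]
force: [-2.4, -0.9, 5.4]
grip_width: 0.0007
grip_force: 2.7
```

Emit:
apply_moves(plan=[0, 0, 0.5, 0, 0, 0, 0.5, 0, 0, 0, 0, 0])

```text
time_s: 35.4
ee_pos: [0.5553, 0.0472, 0.1248]
eef_rot: [3.142, -0.0, 0.089]
force: [-2.1, -0.0, 6.2]
grip_width: 0.0002
grip_force: 2.6
```

Emit:
apply_moves(plan=[0, 0, 0.5, 0, 0, 0, 0.5, 0, 0, 0, 0, 0])

```text
time_s: 35.7
ee_pos: [0.5554, 0.0472, 0.1245]
eef_rot: [3.141, -0.001, 0.089]
force: [-4.8, -0.3, 12.0]
grip_width: 0.0003
grip_force: 5.7
```

Emit:
apply_moves(plan=[0, 0, 0.5, 0, 0, 0, 0.4, 0, 0, 0, 0, 0])

```text
time_s: 36.0
ee_pos: [0.5554, 0.0472, 0.1242]
eef_rot: [3.141, -0.001, 0.089]
force: [-9.0, -1.3, 18.8]
grip_width: 0.0003
grip_force: 9.5
```

Emit:
apply_moves(plan=[0, 0, -2, 0, 0, 0, -20, 0, 0, 0, -40, 0, 0, 0, -45, 0, 0, 0, -40, 0, 0, 40, 0, 0, 0, 40, 0, 0, 0, 40, 0, 0, 0, 40, 0, 0, 0, 40, 0, 0, 0, 40, 0, 0, 0, 40, 0, 0, 0, 0, 0, 0], hand=0.2)

```text
time_s: 37.3
ee_pos: [0.5795, -0.2358, 0.2684]
eef_rot: [-3.142, 0.001, 0.085]
force: [-0.8, 1.0, -0.4]
grip_width: 0.0567
grip_force: 0.0
```

Emit:
apply_moves(plan=[0, 0, 0, -0.14, 0, 0, 0, -0.14, 0, 0, 0, -0.14, 0, 0, 0, -0.14, 0, 0, 0, -0.14, 0, 0, 0, -0.14, 0, 0, 0, -0.14, 0, 0, 0, -0.14, 0, 0, 0, -0.14, 0, 0, 0, -0.14, 0, 0, 0, -0.14, 0, 0, 0, -0.03, 0, 0, 0, 0])

```text
time_s: 38.6
ee_pos: [0.5801, -0.2314, 0.2694]
eef_rot: [-3.142, -0.0, 1.657]
force: [0.5, 0.5, -0.5]
grip_width: 0.0564
grip_force: 0.0
```

```bash
python3 - <<'E'
from h import *
go(.6123,-.2539,.181,1.66)
t=grab('top','t3'); W=cloud(t); A,B=st(W); Z=W[...,2]
for c in(-.002,-.102): m=(abs(B-c)<.006)&(A>.50)&(A<.57)&(Z>.09)&(Z<.16); print(np.median(Z[m]),m.sum())
crop(t,180,150,380,250,4,'t3')
E
```

```text
t 38.6 at [ 0.5801 -0.2314  0.2694] yaw 1.6567 | shift mm [-25.2  30.2  88.4] then spin -0.0033 F [ 0.5  0.5 -0.5] gw 0.0564
0.1256561658576321 65
0.12385634145686117 78
```

View pics/t3.png

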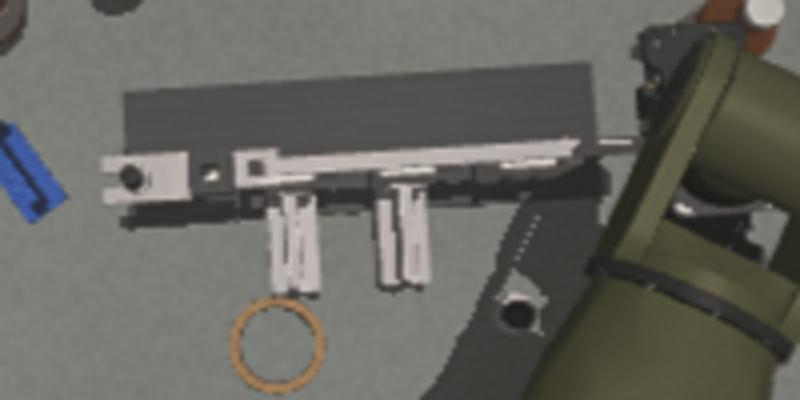

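Both brackets are home, at (292,240) and (403,235), and the pin is still parked at (132,178). Now I shut the keeper.

Emit:
apply_moves(plan=[-13, 15, 0, -0.003, -12, 15, 0, 0, 0, 0, 0, 0, 0, 0, 30, 0, 0, 0, 30, 0, 0, 0, 18, 0, 0, 0, 8, 0, 0, 0, 2, 0, 0, 0, 0, 0])

```text
time_s: 39.55
ee_pos: [0.6123, -0.2539, 0.1825]
eef_rot: [3.141, 0.001, 1.661]
force: [1.0, -1.0, -0.2]
grip_width: 0.0564
grip_force: 0.0
```

```bash
python3 - <<'E'
from h import *
go(.6123,-.2539,.181,1.66)
E
```

```text
t 39.5 at [ 0.6123 -0.2539  0.1825] yaw 1.6612 | shift mm [-0.  -0.   1.5] then spin 0.0012 F [ 1.  -1.  -0.2] gw 0.0564
```

Emit:
apply_moves(plan=[0, 0, 0, 0, 0, 0, 0, 0, 0, 0, 0, 0, 0, 0, 0, 0, 0, 0, 0, 0], hand=-1, squeeze=20)

```text
time_s: 40.05
ee_pos: [0.6128, -0.2539, 0.1817]
eef_rot: [3.14, 0.0, 1.662]
force: [-2.8, -0.9, 1.2]
grip_width: 0.0218
grip_force: 20.0
```

Emit:
apply_moves(plan=[4, 0, 0, 0, 6, 0, 0, 0, 6, 0, 0, 0, 6, 0, 0, 0, 6, 0, 0, 0, 5, 0, 0, 0, 3, 0, 0, 0, 0, 0, 0, 0])

```text
time_s: 40.85
ee_pos: [0.6096, -0.2175, 0.1817]
eef_rot: [3.14, 0.0, 1.662]
force: [5.8, 2.0, -0.4]
grip_width: 0.022
grip_force: 20.0
```

Emit:
apply_moves(plan=[2, 0, 0, 0, 1, 0, 0, 0, 1, 0, 0, 0, 0, 0, 0, 0])

```text
time_s: 41.25
ee_pos: [0.6093, -0.214, 0.1817]
eef_rot: [3.14, 0.001, 1.662]
force: [7.0, -0.3, -1.7]
grip_width: 0.0217
grip_force: 20.0
```

Emit:
apply_moves(plan=[1, 0, 0, 0, 0.5, 0, 0, 0, 0, 0, 0, 0])

```text
time_s: 41.55
ee_pos: [0.6093, -0.2139, 0.1817]
eef_rot: [3.139, 0.003, 1.661]
force: [9.9, -10.1, -2.9]
grip_width: 0.0223
grip_force: 20.0
```

Shut against its stop. Release and go to the pin.

Emit:
apply_moves(plan=[-0.5, 0, 0, 0, 0, 0, 0, 0, 0, 0, 0, 0], hand=0)

```text
time_s: 41.85
ee_pos: [0.6084, -0.213, 0.1815]
eef_rot: [-3.141, -0.0, 1.662]
force: [-0.5, -0.1, 1.0]
grip_width: 0.0425
grip_force: 0.0
```

Emit:
apply_moves(plan=[0, 0, -20, 0, 0, 0, -40, 0, 0, 0, -45, 0, 40, 0, -10, 0, 45, 0, 0, 0, 45, 0, 0, 0, 45, 0, 0, 0, 45, 0, 0, 0, 45, 0, 0, 0, 45, 0, 0, 0, 45, 0, 0, 0, 38, 0, 0, 0, 0, 0, 0, 0], hand=-0.2)

```text
time_s: 43.15
ee_pos: [0.5717, 0.1823, 0.2964]
eef_rot: [-3.141, -0.001, 1.666]
force: [-0.1, -0.8, -0.1]
grip_width: 0.0377
grip_force: 0.0
```

```bash
python3 - <<'E'
from h import *
go(.5745,.1793,.157,1.66)
w=grab('wrist','w16'); W=wcloud(w); A,B=st(W); Z=W[...,2]
v=np.arange(384)[:,None]<300
k=v&(A>.56)&(A<.62)&(B>.1)&(B<.15)&(Z>.182)&(Z<.195); print('knob top',A[k].min(),A[k].max(),B[k].min(),B[k].max(),np.median(Z[k]),k.sum())
# bar hole: points well below the bar top seen inside the end block
m=v&(A>.573)&(A<.603)&(B>.045)&(B<.085)
h=m&(Z<.170)&(Z>.1); print('hole',A[h].min(),A[h].max(),B[h].min(),B[h].max(),h.sum()) if h.any() else print('no hole')
for t in(W,):
    k=m&(abs(Z-.178)<.004); print('block end b', B[k].max())
crop(w,160,100,360,250,4,'w16')
E
```

```text
t 43.1 at [0.5717 0.1823 0.2964] yaw 1.6663 | shift mm [ -3.4   2.5 139.4] then spin 0.0063 F [-0.1 -0.8 -0.1] gw 0.0377
knob top 0.5795284816026149 0.5958739679422002 0.1196176021779016 0.13644669893088401 0.18674441994835309 237
hole 0.5730680668430327 0.6029720594844556 0.05533237625627896 0.08490139880266154 337
block end b 0.08217098445126789
```

View pics/w16.png

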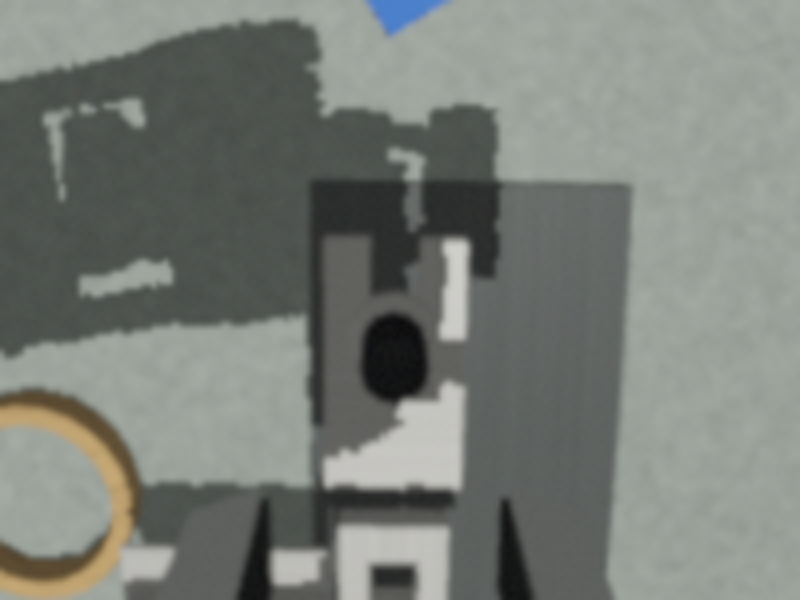

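The parked pin stands upright in the notch at (394,355), and the bar's square hole shows at (393,575). I'll grip the pin where I left it.

Emit:
apply_moves(plan=[-3.5, 2.5, 10, 0.005, 0, 0, 40, 0, 0, 0, 40, 0, 0, 0, 30, 0, 0, 0, 12, 0, 0, 0, 5, 0, 0, 0, 0, 0, 0, 0, 0, 0])

```text
time_s: 44.0
ee_pos: [0.5762, 0.1749, 0.1611]
eef_rot: [3.139, -0.0, 1.656]
force: [-0.9, -0.2, -0.3]
grip_width: 0.0376
grip_force: 0.0
```

```bash
python3 - <<'E'
from h import *
go(.5745,.1793,.157,1.66)
E
```

```text
t 44.0 at [0.5762 0.1749 0.1611] yaw 1.6564 | shift mm [ 4.5 -1.4  4.1] then spin -0.0036 F [-0.9 -0.2 -0.3] gw 0.0376
```

Emit:
apply_moves(plan=[2.5, -1, 2, -0.003, 2, -0.4, 2, 0, 0, 0, 0, 0, 0, 0, 0, 0])

```text
time_s: 44.4
ee_pos: [0.5737, 0.1795, 0.1557]
eef_rot: [3.141, 0.0, 1.66]
force: [0.2, -0.6, -0.0]
grip_width: 0.0376
grip_force: 0.0
```

Emit:
apply_moves(plan=[0, 0, 0, 0, 0, 0, 0, 0, 0, 0, 0, 0, 0, 0, 0, 0, 0, 0, 0, 0], hand=-1, squeeze=25)

```text
time_s: 44.9
ee_pos: [0.5738, 0.1794, 0.1556]
eef_rot: [3.141, 0.0, 1.66]
force: [0.1, -1.8, -0.5]
grip_width: 0.0175
grip_force: 25.0
```

```bash
python3 - <<'E'
from h import *
go(.5745,.1793,.157,1.66)
E
```

```text
t 44.9 at [0.5738 0.1794 0.1556] yaw 1.6597 | shift mm [-0.1  0.7 -1.4] then spin -0.0003 F [ 0.1 -1.8 -0.5] gw 0.0175
```

Emit:
apply_moves(plan=[0, 0, -5, 0, 0, 0, -15, 0, 0, 0, -30, 0, 0, 0, -35, 0, 0, 0, 0, 0, -20, 0, 0, 0, -25, 0, 0, 0, -15, 0, 0, 0, -4, 0, 0, 0, 0, 0, 0, 0, 0, 0, 0, 0])

```text
time_s: 46.0
ee_pos: [0.5794, 0.1163, 0.2405]
eef_rot: [-3.142, -0.0, 1.66]
force: [-0.0, 0.3, -1.6]
grip_width: 0.0174
grip_force: 25.0
```

```bash
python3 - <<'E'
from h import *
go(.5798,.1151,.1836,1.66)
w=grab('wrist','w17'); W=wcloud(w); A,B=st(W); Z=W[...,2]; v=np.arange(384)[:,None]<280
for z0 in(.195,.203,.211): 
    k=v&(abs(Z-z0)<.004)&(abs(A-.5877)<.02)&(abs(B-.0635)<.02)
    if k.any(): print('shank',z0,A[k].min().round(4),A[k].max().round(4),B[k].max().round(4),k.sum())
E
```

```text
t 46.0 at [0.5794 0.1163 0.2405] yaw 1.6602 | shift mm [-1.3  0.3 56.9] then spin 0.0002 F [-0.   0.3 -1.6] gw 0.0174
shank 0.195 0.5826 0.5905 0.0673 3
shank 0.203 0.5826 0.5912 0.0693 41
shank 0.211 0.5828 0.5911 0.0694 23
```

Emit:
apply_moves(plan=[-1.2, 0.3, 0, 0, 0, 0, 0, 0, 0, 0, 4, 0, 0, 0, 4, 0, 0, 0, 4, 0, 0, 0, 4, 0, 0, 0, 0, 0])

```text
time_s: 46.75
ee_pos: [0.5796, 0.1144, 0.2237]
eef_rot: [-3.14, 0.0, 1.66]
force: [-0.2, 1.0, -0.3]
grip_width: 0.0172
grip_force: 25.0
```

```bash
python3 - <<'E'
from h import *
go(.5798,.1151,.1836,1.66)
E
```

```text
t 46.8 at [0.5796 0.1144 0.2237] yaw 1.6598 | shift mm [ 0.6  0.3 40.1] then spin -0.0002 F [-0.2  1.  -0.3] gw 0.0172
```

Emit:
apply_moves(plan=[0.6, 0.2, 0, 0, 0, 0, 2, 0, 0, 0, 3, 0, 0, 0, 3, 0, 0, 0, 0, 0])

```text
time_s: 47.25
ee_pos: [0.5798, 0.115, 0.216]
eef_rot: [-3.141, 0.0, 1.66]
force: [-0.1, -0.3, -1.3]
grip_width: 0.0174
grip_force: 25.0
```

```bash
python3 - <<'E'
from h import *
go(.5798,.1151,.1836,1.66)
E
```

```text
t 47.2 at [0.5798 0.115  0.216 ] yaw 1.6598 | shift mm [ 0.1  0.  32.4] then spin -0.0002 F [-0.1 -0.3 -1.3] gw 0.0174
```

Inserted 8 mm with no resistance. Continue down.

Emit:
apply_moves(plan=[0, 0, 3, 0, 0, 0, 4, 0, 0, 0, 5, 0, 0, 0, 5, 0, 0, 0, 4, 0, 0, 0, 0, 0])

```text
time_s: 47.85
ee_pos: [0.5798, 0.1151, 0.1948]
eef_rot: [-3.141, 0.0, 1.66]
force: [-0.2, -0.6, -0.8]
grip_width: 0.0175
grip_force: 25.0
```

Emit:
apply_moves(plan=[0, 0, 4, 0, 0, 0, 3, 0, 0, 0, 2, 0, 0, 0, 1, 0, 0, 0, 0, 0])

```text
time_s: 48.35
ee_pos: [0.58, 0.1151, 0.1854]
eef_rot: [-3.141, -0.0, 1.66]
force: [0.0, -0.3, 0.1]
grip_width: 0.0175
grip_force: 25.0
```

Emit:
apply_moves(plan=[0, 0, 1, 0, 0, 0, 0.5, 0, 0, 0, 0.5, 0, 0, 0, 0.5, 0, 0, 0, 0, 0])

```text
time_s: 48.85
ee_pos: [0.58, 0.1151, 0.1835]
eef_rot: [3.141, 0.0, 1.66]
force: [-1.6, -0.2, 5.0]
grip_width: 0.0175
grip_force: 25.0
```

Collar seated (TCP at .1835 with 5 N). Release, lift away and verify.

Emit:
apply_moves(plan=[0, 0, 0, 0, 0, 0, 0, 0, 0, 0, 0, 0], hand=-0.2)

```text
time_s: 49.15
ee_pos: [0.58, 0.1151, 0.1828]
eef_rot: [-3.141, 0.0, 1.66]
force: [-0.1, 0.6, -0.2]
grip_width: 0.0364
grip_force: 0.0
```

Emit:
apply_moves(plan=[0, 0, -10, 0, 0, 0, -20, 0, 0, 0, -40, 0, 0, 0, -40, 0, 30, -30, 0, 0, 30, -40, 0, 0, 20, -40, 0, 0, 0, -40, 0, 0, 0, -40, 0, 0, 0, 0, 0, 0])

```text
time_s: 50.15
ee_pos: [0.3808, 0.1779, 0.2945]
eef_rot: [3.139, -0.001, 1.661]
force: [0.8, 0.2, -0.4]
grip_width: 0.0376
grip_force: 0.0
```

```bash
python3 - <<'E'
from h import *
t=grab('scene','s9'); W=cloud(t); A,B=st(W); Z=W[...,2]
k=(abs(A-.59)<.02)&(abs(B-.064)<.02)&(Z>.19)&(Z<.25); print('knob top z',np.percentile(Z[k],95),A[k].mean(),B[k].mean())
k=(A>.57)&(A<.61)&(B<-.24)&(B>-.33)&(Z>.19)&(Z<.22); print('grip b',np.percentile(B[k],[2,98]))
T=grab('top','t9'); W=cloud(T); A,B=st(W); Z=W[...,2]
for c in(-.002,-.102): print([(round(a0,3),np.median(Z[m]).round(4)) for a0 in np.arange(.49,.57,.015) for m in [(abs(B-c)<.006)&(A>a0)&(A<a0+.015)&(Z>.09)&(Z<.16)] if m.sum()>3])
k=(A>.57)&(A<.61)&(B<-.24)&(B>-.33)&(Z>.205)&(Z<.22); print('grip b',np.percentile(B[k],[2,98]))
k=(abs(A-.588)<.02)&(abs(B-.064)<.02)&(Z>.19)&(Z<.25); print('knob z',np.percentile(Z[k],[50,95]),A[k].mean(),B[k].mean())
cv2.imwrite('pics/s9.png',cv2.resize(t['image'][60:300,90:410,::-1],(800,600),interpolation=cv2.INTER_CUBIC))
E
```

```text
knob top z 0.2159547615044914 0.5923075766712892 0.06584654788424912
grip b [-0.27227096 -0.25728713]
[(np.float64(0.49), np.float64(0.1242)), (np.float64(0.505), np.float64(0.1238)), (np.float64(0.52), np.float64(0.1253)), (np.float64(0.535), np.float64(0.1241)), (np.float64(0.55), np.float64(0.1254)), (np.float64(0.565), np.float64(0.1265))]
[(np.float64(0.49), np.float64(0.1217)), (np.float64(0.505), np.float64(0.1229)), (np.float64(0.52), np.float64(0.1236)), (np.float64(0.535), np.float64(0.1252)), (np.float64(0.55), np.float64(0.1253)), (np.float64(0.565), np.float64(0.1258))]
grip b [-0.27389701 -0.25983617]
knob z [0.21501366 0.21788398] 0.5866341742498815 0.0620171919886978
```

View pics/s9.png

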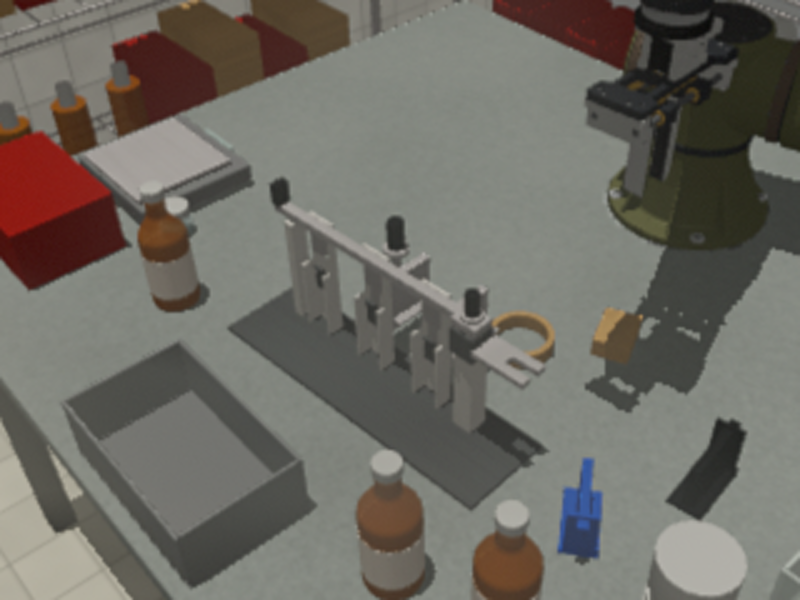

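The pin is back in its bore at (473,305) with the knob top at .215, and the keeper is shut with its grip at (280,192). Both brackets are home, the bottles are standing, and the arm is clear. Handing in.

```bash
python3 -c "
from station import ctrl
print(ctrl.hand_in())"
```

```text
the job is handed in; nothing more can be done
None
```

I handed the job in after about 50 s of robot time: both brackets found on the bench are locked home in the left and middle uprights, the keeper is shut, the pin is back in its bore on its collar, and no bottle or cup was knocked over; the hand-in returned no verdict.

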